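# Queue the sample cassettes in the tester's feed track

### The arm

A 6-joint arm with a two-finger parallel gripper is mounted at the origin on the work surface. World frame = base frame: x ahead of the robot, y to its left, z up, the work surface at z = 0. Lengths are in m, angles in rad, forces in N, time in s.
With the tool pointing down it reaches from about 0.275 to 0.975 m from the base axis. Payload 8.4 kg.
Tool frame: the origin (TCP) lies midway between the tips of the shut fingers; the grasp point (between the pads) lies 19 mm behind it (arm.tcp_to_grasp is the z of the grasp point in the tool frame, in m); z points along the fingers, y is the direction in which the jaws open and shut (so a half turn about z gives the same grasp; the last joint's range is limited). The gripper opens to 92 mm and grips with 3 to 60 N. Pads are 20 mm wide; open, the fingers measure 128 mm over their backs; the gripper's body (75 mm by 189 mm) begins 69 mm behind the grasp point.
Start: joints at [-0.002, 0.353, 1.633, -0, 1.155, -0.002], TCP at [0.625, -0, 0.183] pointing down, gripper open.
Joint ranges: [-2.63, 2.63], [-0.92, 2.1], [0.06, 2.66], [-1.3, 4.44], [0, 2.69], [-3.02, 3.02]. Speed limits (rad/s): [2.22, 2.22, 2.79, 3.14, 3.14, 3.14].

### API

Orientations are given as [roll, pitch, yaw] about the fixed x, y, z axes, in that order (R = Rz(yaw) Ry(pitch) Rx(roll)).
In Python, from cell import status, cams, order, arm gives the robot as it stands. The module is installed in compiled form; this text tells all that it offers.
- The arm moves only by the tool move_arm, never from a script. Its argument "targets" is a list of rows, each a list of 3 entries, a list of its own where there are three numbers: the turn, a rotation vector about the tool's x, y, z in degrees, then the shift along the tool's x, y, z in cm, then the closure, from -1 (fully open) to 1 (shut). A call has 1 to 5 rows; each row is the pose to reach, as a shift and turn from the pose commanded when the call began, along the tool's axes at that moment; what a row does not reach only later rows make up. A row lasts 1/10 s, in which the tool goes at most 50 mm and 8.59 degrees, less where a joint would pass 70% of its speed; a pose out of reach is approached as far as the arm can. A call with a gripper value outside its range is refused whole. The fingers move at their own pace and stop on an object; "grip_force" is the grip in N (left out, the last holds). Time passes only in rows, so rows that repeat a pose let the fingers close. It gives the time, the measured TCP pose, the force and the opening at its end, in the units of the state.
- status.state(): the state, without advancing time (a new reading comes with each control period).
- cams.get_image(name): name is "scene" or "side" or "wrist"; returns a dict with "pixels" (400x640x3 uint8, red, green, blue), "fov_y" (degrees; the focal length in pixels is half the picture's height over the tangent of half this angle, whatever the lens; pixels are square), "cx", "cy" (the principal point, pixels), "k1" (the pictures are not rectified: a ray, as slopes to the right and down, at radius r is drawn at 1 + k1 r^2 times it, then the intrinsics apply), "origin" and "attitude" of the camera in the world; the wrist camera has in their place "T_tool_cam" (4x4, takes a point from camera to tool coordinates, whose origin is the TCP and whose axes are the flange's). Camera axes: x right, y down, z forward; pixel columns grow to the right and rows downward; lengths in m; the calibration is good to about 2 mm. A picture is of the moment at which its call begins: read the wrist's pose just before it. There is no depth.
- order.sign_off(): hands the job in, once; it reports no verdict.
Trained networks look in a picture, given as the dict that the camera call returned (one of the last four; its "shot" number tells which), for a name from the list of things; names that differ only in an ending like _2 or _b are one class to them, and where a whole thing is asked for, a point or a joint stands for the part that bears it (a point fixed in the world has none). Each returns a list of dicts, best first, with "p" (0 to 1); they miss things now and then, are a little off and sometimes report something else, mostly with a low value. They report only what shows in the picture. A call takes as long as a camera call. They do not tell look-alikes from the thing itself.
- cams.masks_of(picture, thing): "pixels" (400x640 bool, what is visible of it) and "box" ([left, top, width, height] in pixels, round what is visible of it).
- cams.place_of(picture, thing): "point" ([column, row] in pixels: a listed point, or the origin of a listed thing).
The state is a dict: "t": time; "joint_positions": joint angles; "joint_vel": joint speeds; "effort": joint torques, N m; "tool_pos": TCP position; "tcp_rot": TCP orientation; "contact_force": force on the tool from outside, world axes, zero at the start; "torque": the same for the moment, N m; "opening": finger opening in m.
Only numpy, scipy, OpenCV 4.12 (cv2) and the standard library are available. Lean on these libraries where they do the work, as an engineer would, in place of code of your own. Each camera call takes 0.05 s, during which the arm holds its last target.

### The job

Get the tester ready to run: put the brush that lies across the feed track into the empty white tray nearest the tester, draw back the pusher, and load every white sample cassette standing on the bench into the track, window up. Slide the cassettes along under the tester's head so that they form one closed row, the first flush against the white stop block, each flush against the next, and the pusher left up against the last one. Then press the start button on top of the head fully down and let go; leave the other things on the bench where they are.

Things in the scene. Friction and masses are not known exactly. Their poses are not given: they have to be found in the camera images.
- tester: White benchtop tester with a feed track, one fixed unit. Origin on the bench (z=0) below the face of the stop; +y runs along the track from the stop to its open end, x is across it (centre line x=0), z up. Floor of the track 6 mm above the bench, 57 mm wide between two rails 12 mm wide with tops 18 mm above the bench, from y=0 to 560 mm, open at the far end.
- stop (a point): Middle of the foot of the stop's face, on the track floor: a white block with a flat upright face at the tester's y=0, 50 mm wide, top 44 mm above the bench.
- head_edge (a point): Middle of the lower edge of the tester's head, 85 mm along the track from the stop, 60 mm above the bench. The head hangs over the track from there back past the stop, 140 mm wide, top 165 mm above the bench; the housing behind it begins 30 mm behind the stop face and is 180 mm wide, 160 mm long, 200 mm tall.
- pusher (a joint): Slide of the pusher in the track, 0 to 0.39 m; its front face is at y = 100 mm + joint value from the stop. Larger is farther from the stop. It moves freely against about 1.5 N friction and stays where it is left.
- pusher_face (a point): Middle of the pusher's flat upright front face (50 mm wide, from 7 to 45 mm above the bench), which looks to the stop.
- pusher_grip (a point): Point on the pusher's black handle, 66 mm above the bench, on the track centre line 50 mm behind the front face. The handle is an upright block, 26 mm across the track, 28 mm along it, top 79 mm above the bench; below it a foot, 50 mm wide, 17 mm above the bench at most, runs from the face to 75 mm behind it.
- start (a joint): Travel of the start button, 0 (up) to 0.006 m (fully down), spring, about 5 N when fully down; it counts as pressed beyond 0.0045.
- start_top (a point): Centre of the top of the round black start button (30 mm diameter) on top of the tester's head, about 187 mm above the bench; it is pressed straight down.
- brush: Cleaning brush 150 mm long lying flat: wooden handle 22 mm wide from x=-75 to 20 mm, steel ferrule 36 mm wide, dark bristle block 34 mm wide from x=36 to 75 mm; 16 mm thick, 80 g. Origin at the centre of its underside, x along its length to the bristles, z up. It starts across the track's rails.
- tray: Fixed white enamel tray, 150 mm in x, 230 mm in y, walls 18 mm high and 4 mm thick, floor about 4 mm thick. Origin at the centre of its underside.
- cassette0: White sample cassette, a box 52 mm in x, 60 mm in y, 38 mm tall, about 160 g, round paper window on top; origin at the centre of its underside, z up. All cassettes are alike and either way round will do; three to five are there. Its 60 mm length goes along the track.
- cassette1: White sample cassette, a box 52 mm in x, 60 mm in y, 38 mm tall, about 160 g, round paper window on top; origin at the centre of its underside, z up. All cassettes are alike and either way round will do; three to five are there. Its 60 mm length goes along the track.
- cassette2: White sample cassette, a box 52 mm in x, 60 mm in y, 38 mm tall, about 160 g, round paper window on top; origin at the centre of its underside, z up. All cassettes are alike and either way round will do; three to five are there. Its 60 mm length goes along the track.
- cassette3: White sample cassette, a box 52 mm in x, 60 mm in y, 38 mm tall, about 160 g, round paper window on top; origin at the centre of its underside, z up. All cassettes are alike and either way round will do; three to five are there. Its 60 mm length goes along the track.
- cassette4: White sample cassette, a box 52 mm in x, 60 mm in y, 38 mm tall, about 160 g, round paper window on top; origin at the centre of its underside, z up. All cassettes are alike and either way round will do; three to five are there. Its 60 mm length goes along the track.
- weight: Brass knob weight, 48 mm diameter, 42 mm tall, stands among the cassettes; not part of the job. Origin under its centre.
- dish: Glass dish 90 mm diameter, 16 mm high, beyond the track; not part of the job.
- jar: Amber jar 70 mm diameter, 80 mm tall, beyond the track; not part of the job.
Not all that is in view belongs to the job. Leave any turquoise look-alike of the brush alone.

How it is judged:
By the outcome, as a careful person would: the job done as asked, in the order asked, and still so for the second after the job is handed in, with the robot touching nothing.
Of cassette0, cassette1, cassette2, cassette3, cassette4 only 3 to 5 are there at a start; the rules pass over those that are not, and their reading is None.
At some moment in a run one of cassette0, cassette1, cassette2, cassette3, cassette4, brush may be knocked a few centimetres aside while the robot is not near it.
Once in a run the grip may slacken for a moment while it holds something.
It also fails if it takes over 210 s, if anything falls off the work surface, if the arm or the gripper's body presses on something with over 40 N, if the wrist force passes 120 N, or if a joint passes its speed limit or range.

## Working session

There is one attempt and no reset: what is moved stays moved. The work goes in short steps, Python scripts to look and compute and a tool call to move; the robot and the scene stay as the last step left them, time stands still between calls to the robot, and variables do not carry over. Pictures are saved under pics/ and viewed, and the job is handed in when it is done.

Besides the shell and the picture viewer there is one more tool, called after "Emit:" as name(argument=value, ...), one argument or row to a line, values as JSON. move_arm: Moves the arm, as the interface text tells. Its arguments: {"type":"object","properties":{"targets":{"type":"array","items":{"type":"array"}},"grip_force":{"type":"number"}},"required":["targets"]}

```bash
mkdir -p pics
python3 - <<'E'
from cell import status,cams,order,arm
import cv2,numpy as np
print(status.state())
print(arm.tcp_to_grasp, [a for a in dir(arm) if a[0]!='_'])
for n in ["scene","side","wrist"]:
    p=cams.get_image(n); cv2.imwrite(f"pics/{n}0.png",p["pixels"][:,:,::-1])
    print({k:v for k,v in p.items() if k!="pixels"})
E
```

```text
{'t': 0.0, 'joint_positions': array([-2.40419208e-03,  3.53657033e-01,  1.63408260e+00, -2.30017174e-05,
        1.15516892e+00, -2.39885711e-03]), 'joint_vel': array([-0.00032593, -0.00040255,  0.00067105, -0.00203227,  0.00101756,
       -0.00084958]), 'effort': array([-2.43486713e-03, -5.93846583e+01, -3.34216332e+01,  6.94100303e-02,
        2.34022352e-02, -1.15005114e-04]), 'tool_pos': array([ 6.24501457e-01, -9.64166212e-06,  1.82580208e-01]), 'tcp_rot': array([-3.14027672e+00,  1.78744918e-05,  1.57080030e+00]), 'contact_force': array([-0.12163081,  0.1706696 , -0.1897999 ]), 'torque': array([ 0.00039319, -0.0114042 ,  0.02333906]), 'opening': 0.09197235342155535}
-0.0187 ['Unreachable', 'tcp_to_grasp']
{'fov_y': 49.08711626774869, 'cx': 325.0373538251323, 'cy': 198.83355549250433, 'k1': -0.11382536300541016, 'origin': array([1.16761656, 0.43175012, 0.89892016]), 'attitude': array([-2.35041706, -0.01377686,  2.15791947]), 'shot': 1}
{'fov_y': 42.240515770715234, 'cx': 326.7780675645725, 'cy': 195.11531797749277, 'k1': -0.11196743060551914, 'origin': array([0.31197306, 0.81661856, 1.05030914]), 'attitude': array([-2.41469261, -0.01798818, -2.86703265]), 'shot': 2}
{'fov_y': 67.01628006746357, 'cx': 323.83758445704905, 'cy': 202.83678925416834, 'k1': 0.0060766109904009736, 'T_tool_cam': array([[-1.33146693e-03, -9.56781040e-01, -2.90806240e-01,
         8.29204476e-02],
       [ 9.99998703e-01, -1.01051006e-03, -1.25385323e-03,
         1.46376848e-03],
       [ 9.05800371e-04, -2.90807532e-01,  9.56781145e-01,
        -2.02232808e-01],
       [ 0.00000000e+00,  0.00000000e+00,  0.00000000e+00,
         1.00000000e+00]]), 'shot': 3}
```

View pics/scene0.png

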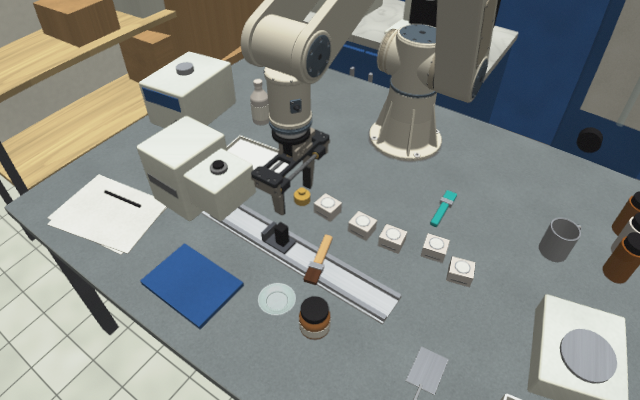

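View pics/side0.png

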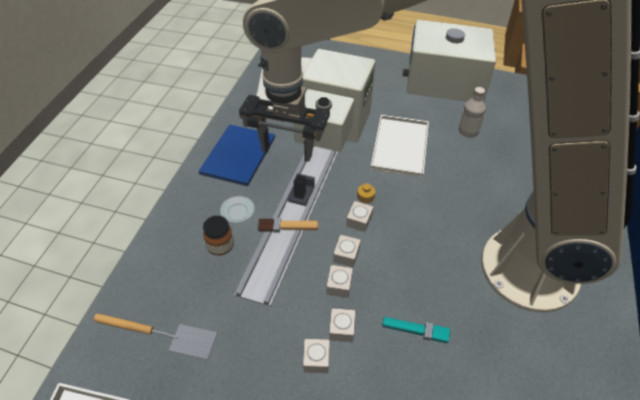

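View pics/wrist0.png

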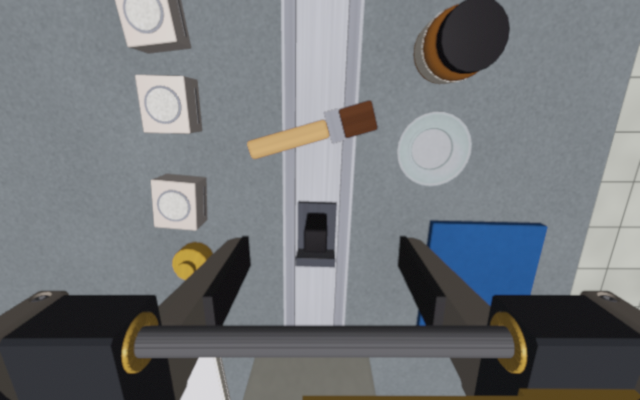

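```bash
cat > h.py <<'E'
from cell import status,cams,order,arm
import cv2,numpy as np
from scipy.spatial.transform import Rotation as Rn
np.set_printoptions(precision=4,suppress=True)
def R(rpy): return Rn.from_euler('xyz',rpy).as_matrix()
def grab(n,save=None):
    s=status.state(); p=cams.get_image(n)
    if 'T_tool_cam' in p:
        T=np.eye(4);T[:3,:3]=R(s['tcp_rot']);T[:3,3]=s['tool_pos'];W=T@p['T_tool_cam']
    else:
        W=np.eye(4);W[:3,:3]=R(p['attitude']);W[:3,3]=p['origin']
    p['W']=W
    if save: cv2.imwrite(f"pics/{save}.png",p['pixels'][:,:,::-1])
    return p
def f(p): return 200/np.tan(np.radians(p['fov_y']/2))
def ray(p,px):
    d=(np.array(px,float)-[p['cx'],p['cy']])/f(p)
    u=d.copy()
    for _ in range(30): u=d/(1+p['k1']*(u@u))
    v=p['W'][:3,:3]@np.array([u[0],u[1],1]); return p['W'][:3,3],v
def at_z(p,px,z):
    o,v=ray(p,px); return o+v*(z-o[2])/v[2]
def proj(p,X):
    c=p['W'][:3,:3].T@(np.array(X,float)-p['W'][:3,3]); u=c[:2]/c[2]
    return u*(1+p['k1']*(u@u))*f(p)+[p['cx'],p['cy']]
def tri(obs):
    A=np.zeros((3,3));b=np.zeros(3)
    for p,px in obs:
        o,v=ray(p,px);v=v/np.linalg.norm(v);M=np.eye(3)-np.outer(v,v);A+=M;b+=M@o
    return np.linalg.solve(A,b)
def crop(p,box,k,name):
    x,y,w,h=box; cv2.imwrite(f"pics/{name}.png",cv2.resize(p['pixels'][y:y+h,x:x+w,::-1],None,fx=k,fy=k,interpolation=cv2.INTER_CUBIC))
def st():
    s=status.state();print(round(s['t'],2),s['tool_pos'],s['tcp_rot'],s['contact_force'],round(s['opening'],4));return s
E
python3 - <<'E'
from h import *
for n in ["scene","side","wrist"]:
    p=grab(n)
    for t in ["cassette0","brush","tray","tester","stop","head_edge","pusher_face","pusher_grip","start_top","weight","dish","jar"]:
        for r in cams.place_of(p,t)[:6]:
            z={"cassette0":0,"brush":.018,"tray":0,"tester":0,"stop":.006,"head_edge":.06,"pusher_face":.026,"pusher_grip":.066,"start_top":.187}.get(t,0)
            if r['p']>.2: print(n,t,np.round(r['p'],2),np.round(r['point'],1),at_z(p,r['point'],z)[:2])
E
```

```text
scene cassette0 0.94 [457.9 277.1] [0.4477 0.3692]
scene cassette0 0.86 [394.4 245.5] [0.4461 0.1876]
scene cassette0 0.84 [328.5 210.7] [ 0.438 -0.027]
scene cassette0 0.62 [432.2 250.1] [0.4039 0.2785]
scene cassette0 0.57 [360.6 228.1] [0.4435 0.0819]
scene cassette0 0.31 [298.7 199.2] [ 0.4483 -0.1242]
scene brush 0.81 [317.4 259.4] [0.6101 0.0523]
scene brush 0.7 [442.2 207.5] [0.2597 0.2423]
scene tray 0.79 [254.9 159.4] [ 0.381  -0.3477]
scene tester 0.91 [219.8 208.1] [ 0.6055 -0.2895]
scene stop 0.79 [221.2 209.3] [ 0.6105 -0.2781]
scene stop 0.62 [281.5 230.1] [ 0.5754 -0.0889]
scene stop 0.31 [460.1 277.5] [0.4506 0.3748]
scene head_edge 0.75 [219.9 207.7] [ 0.6418 -0.2421]
scene head_edge 0.73 [240.3 206.3] [ 0.6068 -0.2004]
scene pusher_face 0.87 [267.1 228.4] [ 0.6056 -0.1125]
scene pusher_face 0.24 [281.  231.2] [ 0.5925 -0.076 ]
scene pusher_grip 0.87 [281.2 230.5] [ 0.6167 -0.0538]
scene start_top 0.67 [218.6 162.8] [ 0.6069 -0.2531]
scene dish 0.63 [276.7 300.3] [0.7541 0.0335]
scene dish 0.31 [301.2 201. ] [ 0.4502 -0.1139]
scene jar 0.55 [318.1 326.8] [0.7566 0.15
[... 1333 characters left out ...]

wrist cassette0 0.69 [441.3  53.4] [0.762  0.1463]
wrist cassette0 0.64 [174.9 102.3] [0.446 0.093]
wrist cassette0 0.57 [314.5 237.3] [ 0.613 -0.084]
wrist brush 0.76 [310.2 133.1] [0.6099 0.0578]
wrist tray 0.87 [179.6 382.4] [ 0.3916 -0.3384]
wrist tray 0.58 [188.6 199.9] [ 0.4462 -0.03  ]
wrist tray 0.48 [442.2  52.6] [0.763  0.1471]
wrist tester 0.79 [310.7 356.5] [ 0.6049 -0.2871]
wrist head_edge 0.66 [308.8 338.1] [ 0.6062 -0.2   ]
wrist pusher_face 0.81 [318.  262.3] [ 0.6182 -0.1085]
wrist pusher_grip 0.56 [314.1 238.5] [ 0.6148 -0.0569]
wrist pusher_grip 0.3 [159.1  22.9] [0.4725 0.1615]
wrist weight 0.88 [195.7 255. ] [ 0.4456 -0.1107]
wrist jar 0.67 [440.4  55.1] [0.7612 0.1445]
```

Emit:
move_arm(
  targets=[
    [[0,0,0],[3,-1,-4],-1],
    [[0,0,0],[6,-3,-8],-1],
    [[0,0,0],[10,-6,-14],-1],
    [[0,0,0],[10,-6,-14],-1],
    [[0,0,0],[10,-6,-14],-1],
  ],
)

```text
t: 2.6
tool_pos: [0.5656, 0.1022, 0.3278]
tcp_rot: [3.135, -0.002, 1.573]
contact_force: [0.1, -0.7, 0.2]
opening: 0.092
```

Run:
```python
from h import *
st()
p=grab("wrist","w1")
for t in ["cassette0","brush","tray","pusher_face","pusher_grip","head_edge","start_top","weight"]:
    for r in cams.masks_of(p,t)[:8]:
        if r['p']<.3: continue
        m=r['pixels'].astype(np.uint8)
        c=max(cv2.findContours(m,0,1)[0],key=cv2.contourArea)
        q=cv2.boxPoints(cv2.minAreaRect(c))
        z={"cassette0":.02,"brush":.026,"tray":.018}.get(t,0)
        print(t,round(r['p'],2),r['box'],[list(at_z(p,a,z)[:2].round(4)) for a in q])
```

```text
2.6 [0.5656 0.1022 0.3278] [ 3.1351 -0.0019  1.573 ] [ 0.1262 -0.6593  0.1816] 0.092
cassette0 0.83 [233.1, 147.5, 38.3, 43.2] [[np.float64(0.4199), np.float64(0.1215)], [np.float64(0.48), np.float64(0.1215)], [np.float64(0.4767), np.float64(0.0542)], [np.float64(0.4142), np.float64(0.0542)]]
cassette0 0.78 [193.4, 15.2, 51.1, 53.7] [[np.float64(0.3733), np.float64(0.3148)], [np.float64(0.4324), np.float64(0.3281)], [np.float64(0.4463), np.float64(0.2603)], [np.float64(0.3846), np.float64(0.2458)]]
cassette0 0.77 [221.4, 92.4, 45.5, 44.1] [[np.float64(0.411), np.float64(0.2062)], [np.float64(0.4695), np.float64(0.2154)], [np.float64(0.4772), np.float64(0.1503)], [np.float64(0.4164), np.float64(0.1404)]]
cassette0 0.74 [238.7, 213.6, 32.4, 41.3] [[np.float64(0.4177), np.float64(0.012)], [np.float64(0.4746), np.float64(0.0119)], [np.float64(0.4708), np.float64(-0.0643)], [np.float64(0.4117), np.float64(-0.0642)]]
cassette0 0.69 [336.7, 233.1, 26.4, 47.1] [[np.float64(0.5871), np.float64(-0.0227)], [np.float64(0.638), np.float64(-0.0227)], [np.float64(0.6415), np.float64(-0.117)], [np.f
[... 1021 characters left out ...]
9), np.float64(-0.032)], [np.float64(0.6445), np.float64(-0.1315)]]
pusher_grip 0.33 [295.5, 49.8, 99.7, 350.2] [[np.float64(0.5731), np.float64(0.0565)], [np.float64(0.5811), np.float64(0.28)], [np.float64(0.6696), np.float64(0.2769)], [np.float64(0.6737), np.float64(0.0523)]]
head_edge 0.94 [295.9, 49.5, 102.8, 350.5] [[np.float64(0.571), np.float64(0.0566)], [np.float64(0.5805), np.float64(0.2804)], [np.float64(0.6715), np.float64(0.2768)], [np.float64(0.6745), np.float64(0.0517)]]
weight 0.78 [246.5, 259.5, 29.3, 29.4] [[np.float64(0.4198), np.float64(-0.091)], [np.float64(0.4701), np.float64(-0.0911)], [np.float64(0.4673), np.float64(-0.1509)], [np.float64(0.4155), np.float64(-0.1507)]]
```

View pics/w1.png

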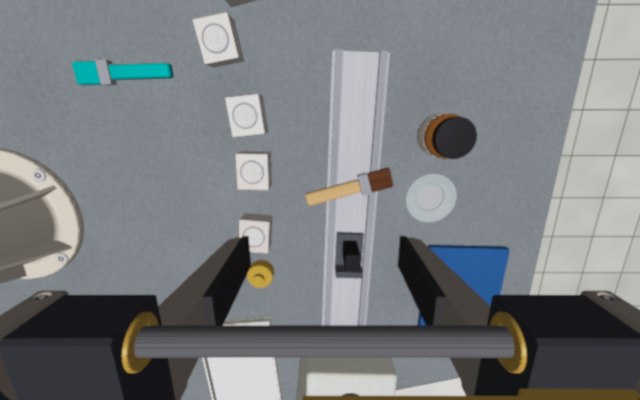

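Run:
```python
from h import *
p=grab("side","s1"); q=grab("scene","sc1")
crop(p,(340,80,160,120),5,"s1c")
crop(q,(120,40,220,180),4,"sc1c")
crop(p,(240,100,140,120),5,"s1d")
```

```text
(no output)
```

View pics/s1c.png

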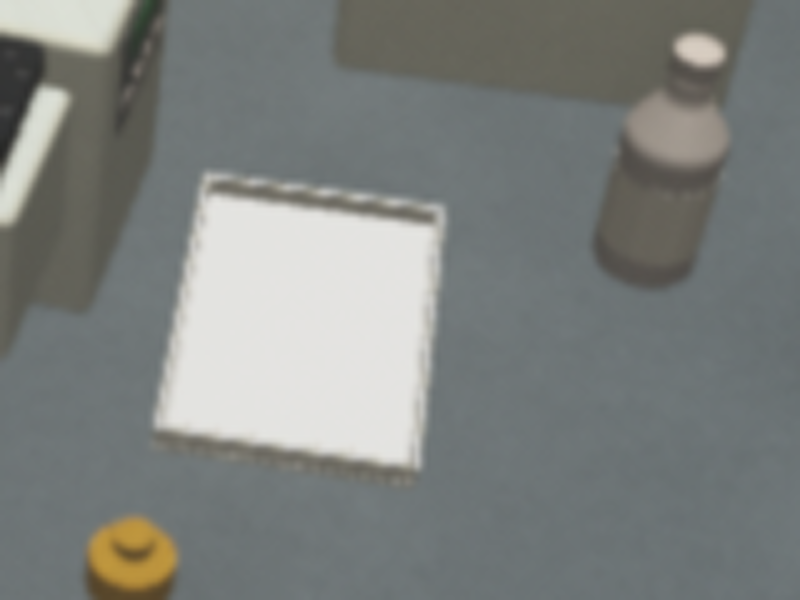

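View pics/sc1c.png

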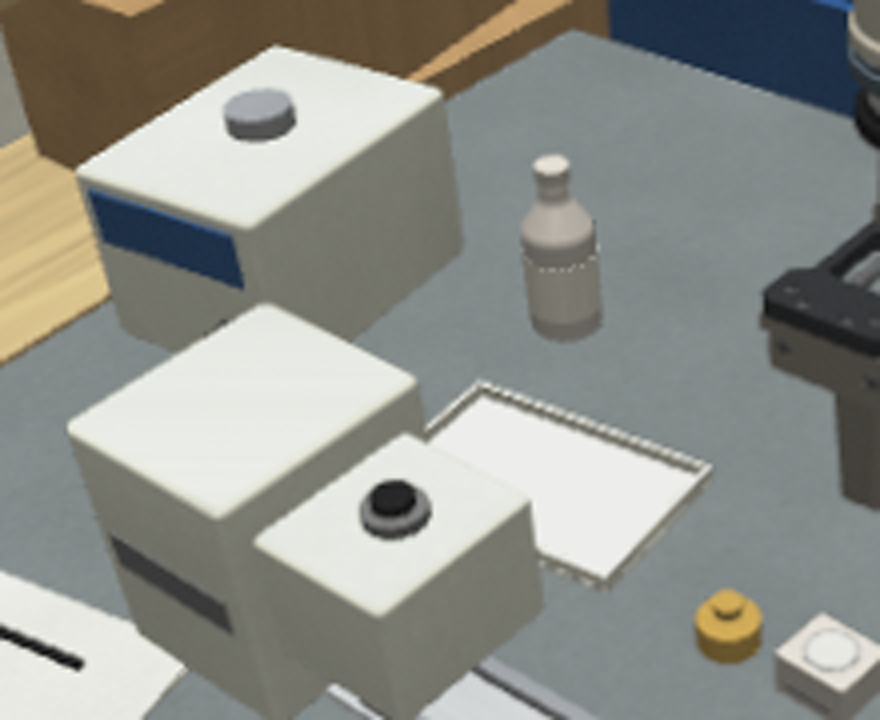

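Run:
```python
from h import *
p=grab("side"); q=grab("scene"); w=grab("wrist","w2")
C=[at_z(p,a,.018)[:2] for a in [(381,115),(428.6,121.6),(424,173.6),(371.4,166)]]
C=np.array(C);print(C,C.mean(0),[np.linalg.norm(C[i]-C[i-1]) for i in range(4)])
print("yaw",np.degrees(np.arctan2(*(C[1]-C[0])[::-1])),np.degrees(np.arctan2(*(C[2]-C[1])[::-1])))
print("bottle",at_z(p,(469,133),0), "top",at_z(p,(479.5,90),.13))
print("button tri", tri([(p,(320.7,98.7)),(q,(218.6,162.8))]))
for t in ["brush"]:
    r=[r for r in cams.masks_of(w,t) if r['box'][0]>250][0]
    ys,xs=np.nonzero(r['pixels']); P=np.array([at_z(w,(x,y),.030)[:2] for x,y in zip(xs,ys)])
    m=P.mean(0);u=np.linalg.svd(P-m)[2][0]; u*=np.sign(u[0]); s=(P-m)@u; c=m+u*(s.max()+s.min())/2
    v=np.array([-u[1],u[0]]);print("brush",c,np.degrees(np.arctan2(u[1],u[0])),np.ptp(s),np.ptp((P-m)@v), m)
    for a in (-60,-40,-20,0,10):
        k=abs((P-c)@u-a/1000)<.003; print(a,((P-c)@v)[k].min(),((P-c)@v)[k].max())
# rail edges scan
g=cv2.cvtColor(w['pixels'],cv2.COLOR_RGB2GRAY)
for y in [.25,.2,.15,.0,-.02]:
    xs=np.arange(.55,.67,.001); L=[int(g[tuple(proj(w,(x,y,.018))[::-1].round().astype(int))]) for x in xs]
    print(y,L)
```

```text
[[ 0.4717 -0.4425]
 [ 0.3236 -0.4556]
 [ 0.3043 -0.2277]
 [ 0.4523 -0.214 ]] [ 0.388  -0.3349] [np.float64(0.2292605625121694), np.float64(0.1486410897468426), np.float64(0.2287721187423261), np.float64(0.14857367336250132)]
yaw -174.92000883513393 94.83167161510931
bottle [ 0.1946 -0.4619  0.    ] top [ 0.1952 -0.5103  0.13  ]
button tri [ 0.6123 -0.2465  0.1941]
brush [0.6095 0.0603] 15.661360765401493 0.15111376687042255 0.04044811920159121 [0.6173 0.0625]
-60 -0.013315268590040995 0.012292064170087973
-40 -0.012798101211214793 0.013181922936444442
-20 -0.01320796299591404 0.013154717487124361
0 -0.012694358367331042 0.012672849094528914
10 -0.012506913241797916 0.012806371691700428
0.25 [135, 135, 135, 135, 137, 137, 137, 136, 137, 137, 137, 137, 137, 137, 137, 136, 136, 136, 136, 136, 136, 136, 136, 136, 136, 135, 135, 135, 142, 142, 165, 184, 184, 187, 187, 171, 160, 160, 161, 161, 161, 161, 161, 161, 163, 169, 169, 183, 193, 193, 195, 194, 194, 193, 193, 193, 193, 193, 194, 194, 194, 194, 195, 195, 194, 194, 194, 194, 196, 196, 197, 197, 197, 195, 195, 195, 195, 195, 195, 195,
[... 1923 characters left out ...]
61, 161, 162, 162, 163, 169, 169, 173, 173, 159, 159, 140, 140, 134, 133, 133, 134, 134, 134]
-0.02 [136, 134, 134, 134, 134, 133, 133, 132, 132, 132, 134, 134, 135, 135, 133, 133, 133, 134, 134, 147, 147, 173, 173, 184, 184, 175, 165, 165, 162, 162, 162, 162, 162, 162, 163, 165, 165, 176, 176, 188, 188, 192, 192, 191, 192, 192, 192, 192, 192, 192, 192, 192, 192, 193, 193, 193, 193, 193, 193, 194, 194, 195, 194, 194, 193, 193, 193, 193, 193, 193, 194, 194, 194, 193, 193, 192, 192, 193, 193, 194, 193, 193, 192, 192, 192, 192, 193, 193, 193, 192, 192, 184, 184, 156, 156, 145, 145, 156, 161, 161, 162, 162, 162, 162, 164, 164, 170, 176, 176, 161, 161, 139, 139, 132, 132, 133, 134, 134, 135, 135]
```

Emit:
move_arm(
  targets=[
    [[0,0,8],[-1,1,4],-1],
    [[0,0,16],[-2,2,8],-1],
    [[0,0,24],[-3,3,12],-1],
    [[0,0,32],[-4.2,4.4,15],-1],
    [[0,0,40],[-4.2,4.4,16],-1],
  ],
)

```text
t: 3.85
tool_pos: [0.6083, 0.0566, 0.1596]
tcp_rot: [-3.139, 0.003, 0.866]
contact_force: [-0.3, 0.7, 0.5]
opening: 0.0916
```

Emit:
move_arm(
  targets=[
    [[0,0,8],[0,0,3],-1],
    [[0,0,16],[0,0,5],-1],
    [[0,0,24],[0,0,5],-1],
    [[0,0,32],[0,0,5],-1],
    [[0,0,34.3],[0,0,5],-1],
  ],
)

```text
t: 4.35
tool_pos: [0.609, 0.058, 0.113]
tcp_rot: [-3.142, 0.0, 0.269]
contact_force: [-0.1, 0.3, -0.3]
opening: 0.0921
```

```bash
cat >> h.py <<'E'
def go(x,y,z,yawdeg,quiet=0):
    "print tool-frame shift (cm) and turn (deg) from measured pose to goal (tool down, yaw)"
    s=status.state(); M=R(s['tcp_rot']); d=M.T@(np.array([x,y,z])-s['tool_pos'])*100
    G=R([np.pi,0,np.radians(yawdeg)]); t=np.degrees(Rn.from_matrix(M.T@G).as_rotvec())
    print("at",s['tool_pos'],np.degrees(s['tcp_rot']),"t",round(s['t'],1)); print("turn",t.round(2),"shift",d.round(2))
E
python3 - <<'E'
from h import *
p=grab("wrist","w3")
for r in cams.masks_of(p,"brush"): print(r['p'],r['box'])
for r in cams.place_of(p,"brush"): print(r['p'],r['point'],at_z(p,r['point'],.018))
go(.6095,.0603,.014,15.7)
E
```

```text
0.81 [303.9, 118.3, 37.6, 152.3]
at [0.6091 0.058  0.1133] [179.997   -0.0071  15.7737] t 4.5
turn [ 0.   -0.01  0.07] shift [ 0.1  -0.21  9.93]
```

View pics/w3.png

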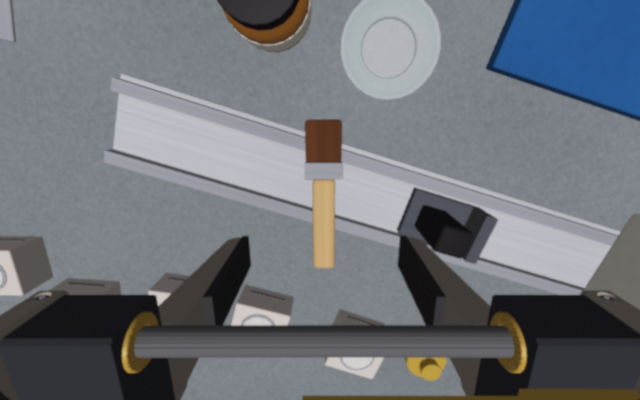

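Run:
```python
from h import *
p=grab("wrist")
a=at_z(p,(323,120),.034);b=at_z(p,(323.5,266),.034);print(a,b,(a+b)/2,np.linalg.norm(a-b))
go(.6095,.0603,.014,15.7)
```

```text
[0.6821 0.0795 0.034 ] [0.541  0.0394 0.034 ] [0.6115 0.0595 0.034 ] 0.14661238522349704
at [0.6091 0.058  0.1133] [179.9982  -0.0072  15.7928] t 4.5
turn [ 0.   -0.01  0.09] shift [ 0.1  -0.21  9.93]
```

Emit:
move_arm(
  targets=[
    [[0,0,0],[0.1,-0.2,4],-1],
    [[0,0,0],[0.1,-0.2,8],-1],
    [[0,0,0],[0.1,-0.2,9.9],-1],
    [[0,0,0],[0.1,-0.2,9.9],-1],
    [[0,0,0],[0.1,-0.2,9.9],1],
  ],
  grip_force=25,
)

```text
t: 5.05
tool_pos: [0.6097, 0.0602, 0.0147]
tcp_rot: [3.142, -0.0, 0.275]
contact_force: [-0.3, -0.7, 1.0]
opening: 0.0863
```

Emit:
move_arm(
  targets=[
    [[0,0,0],[0,0,0],1],
    [[0,0,0],[0,0,0],1],
    [[0,0,0],[0,0,0],1],
    [[0,0,0],[0,0,0],1],
    [[0,0,0],[0,0,-2],1],
  ],
)

```text
t: 5.55
tool_pos: [0.6076, 0.06, 0.0327]
tcp_rot: [-3.141, 0.004, 0.274]
contact_force: [-0.0, -0.2, 0.2]
opening: 0.046
```

Emit:
move_arm(
  targets=[
    [[0,0,0],[0,0,-5],1],
    [[0,0,0],[0,0,-9],1],
    [[0,0,0],[0,0,-10],1],
  ],
)

```text
t: 5.85
tool_pos: [0.6123, 0.0605, 0.1394]
tcp_rot: [3.14, -0.007, 0.274]
contact_force: [0.0, -0.1, -0.4]
opening: 0.0219
```

Run:
```python
from h import *
p=grab("wrist","w4")
st(); go(.388,-.335,.13,94.8)
```

```text
5.9 [0.612  0.0604 0.1389] [ 3.1404 -0.0067  0.274 ] [0.0338 0.3787 0.8287] 0.0184
at [0.612  0.0604 0.1389] [179.9309  -0.3832  15.7005] t 5.9
turn [  0.32  -0.27 -79.1 ] shift [-32.27  32.     0.71]
```

View pics/w4.png

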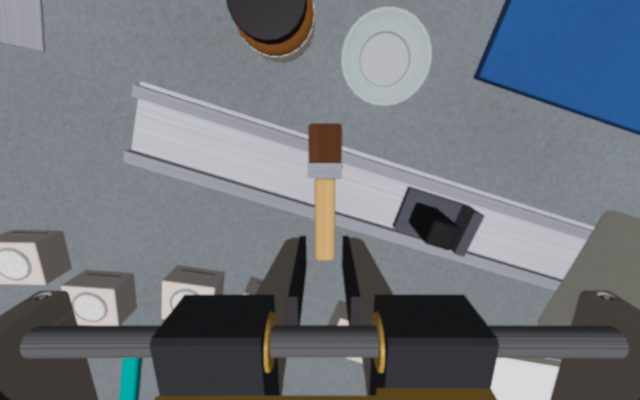

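Emit:
move_arm(
  targets=[
    [[0,0,0],[0,0,0],-0.1],
    [[0,0,0],[0,0,0],-0.1],
    [[0,0,0],[0,0,0],-0.1],
    [[0,0,0],[0,0,4],-0.1],
    [[0,0,0],[0,0,7],-0.1],
  ],
)

```text
t: 6.4
tool_pos: [0.6087, 0.0601, 0.0621]
tcp_rot: [-3.141, 0.001, 0.274]
contact_force: [0.2, 0.0, -0.4]
opening: 0.0503
```

Run:
```python
from h import *
p=grab("wrist","w5")
a=at_z(p,(323,120),.034);st();go(.6105,.0600,.014,15.7)
```

```text
6.45 [0.6052 0.0598 0.0571] [-3.1401  0.0083  0.274 ] [-2.6307 -0.5846 -2.785 ] 0.0505
at [0.6052 0.0598 0.0571] [-179.9142    0.4783   15.7003] t 6.5
turn [-0.09  0.48 -0.  ] shift [0.56 0.13 4.31]
```

View pics/w5.png

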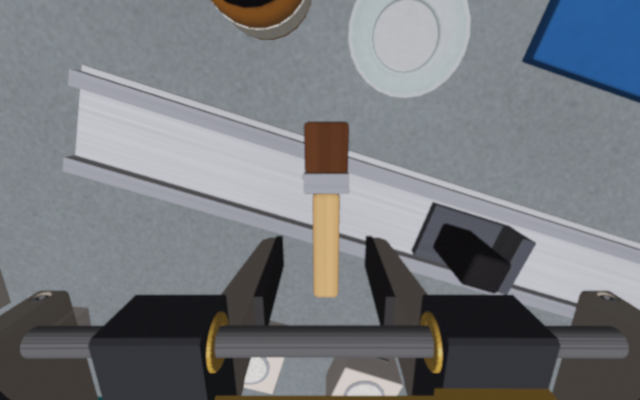

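Emit:
move_arm(
  targets=[
    [[0,0,0],[0,0,3],-0.1],
    [[0,0,0],[0,0,5],-0.1],
    [[0,0,0],[0,0,5],-0.1],
    [[0,0,0],[0,0,5],1],
    [[0,0,0],[0,0,5],1],
  ],
)

```text
t: 6.95
tool_pos: [0.6103, 0.0603, 0.0155]
tcp_rot: [3.141, -0.001, 0.274]
contact_force: [0.1, 0.0, 0.7]
opening: 0.0368
```

Emit:
move_arm(
  targets=[
    [[0,0,0],[0,0,0],1],
    [[0,0,0],[0,0,0],1],
    [[0,0,0],[0,0,0],1],
    [[0,0,0],[0,0,0],1],
  ],
)

```text
t: 7.35
tool_pos: [0.6095, 0.0602, 0.0146]
tcp_rot: [3.142, -0.0, 0.274]
contact_force: [0.0, -0.6, -0.5]
opening: 0.0044
```

Emit:
move_arm(
  targets=[
    [[0,0,0],[0,0,-3],1],
    [[0,0,0],[0,0,-7],1],
    [[0,0,0],[0,0,-11],1],
    [[0,0,0],[0,0,-13],1],
  ],
)

```text
t: 7.75
tool_pos: [0.611, 0.0603, 0.148]
tcp_rot: [3.141, -0.004, 0.274]
contact_force: [-0.1, -0.1, -0.4]
opening: 0.0002
```

Run:
```python
from h import *
p=grab("wrist","w6")
st();go(.388,-.335,.146,94.8)
```

```text
7.8 [0.6123 0.0605 0.1502] [ 3.1403 -0.0071  0.2741] [2.0751 0.9616 2.0826] 0.0005
at [0.6123 0.0605 0.1502] [179.9271  -0.4092  15.702 ] t 7.8
turn [  0.34  -0.29 -79.1 ] shift [-32.3   32.     0.23]
```

View pics/w6.png

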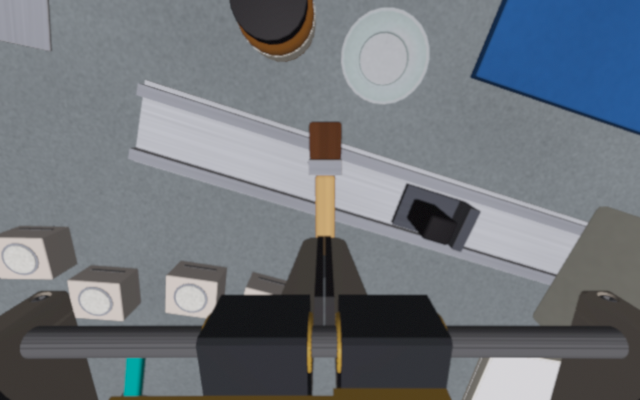

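Run:
```python
from h import *
p=grab("side","s2"); q=grab("scene","sc2")
crop(p,(200,130,180,150),4,"s2c"); crop(q,(220,150,200,150),4,"sc2c")
P=cams.place_of(p,"brush");Q=cams.place_of(q,"brush");
for r in P+Q: print(r)
w=grab("wrist")
for X in [(.6095,.0603,.034),(.6095,.0603,.018),(.682,.0795,.034)]: print(proj(w,X),proj(p,X),proj(q,X))
```

```text
{'point': [288.9, 226.3], 'p': 0.86}
{'point': [416.5, 331.4], 'p': 0.57}
{'point': [315.6, 258.4], 'p': 0.97}
{'point': [446.1, 211.9], 'p': 0.86}
{'point': [220.6, 208.8], 'p': 0.45}
[324.1418 192.0134] [287.0161 223.0836] [320.209  256.7513]
[324.1503 188.2945] [287.2694 227.0305] [320.172 260.677]
[325.2098 119.0213] [257.1645 222.3428] [309.7854 280.4166]
```

View pics/s2c.png

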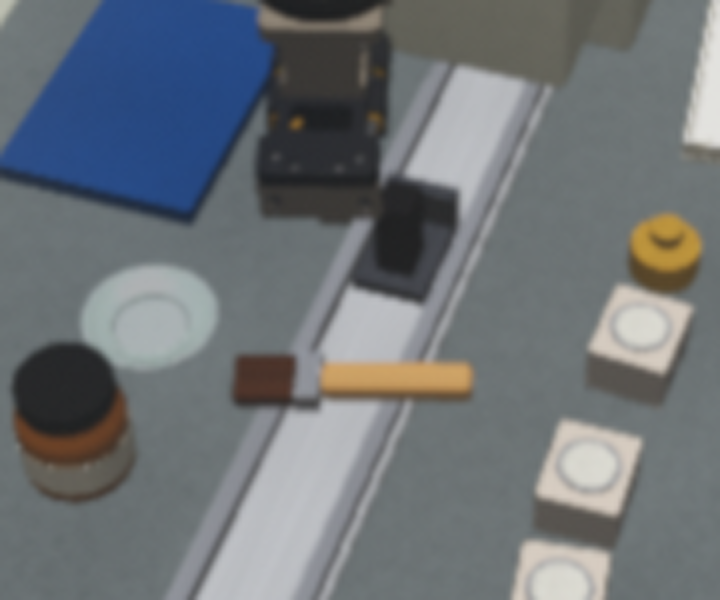

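View pics/sc2c.png

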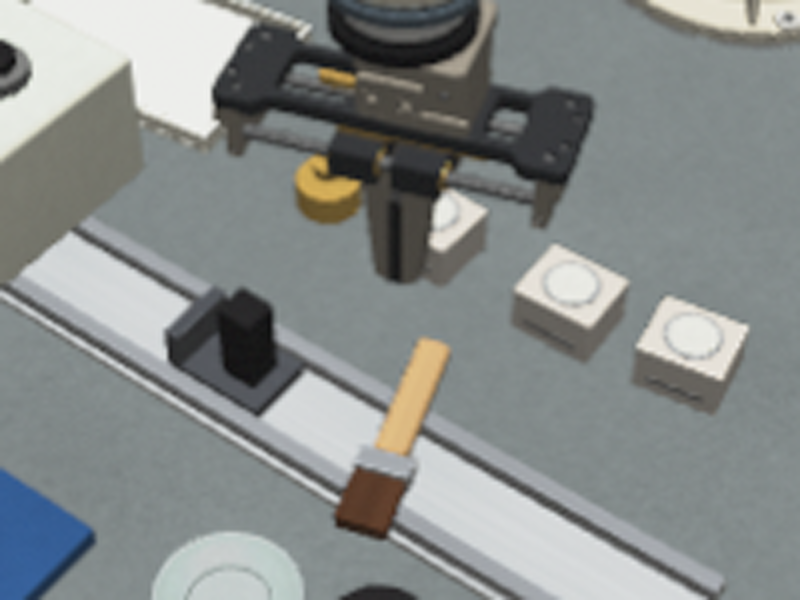

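Run:
```python
from h import *
s=st()
p=grab("side"); q=grab("scene","sc2");w=grab("wrist","w7")
for X in [s['tool_pos'],s['tool_pos']+[0,0,.02],(.6095,.0603,.034)]: print(proj(w,X),proj(p,X),proj(q,X))
crop(p,(250,140,100,80),8,"s3c"); crop(q,(270,180,100,80),8,"sc3c")
```

```text
8.05 [0.6083 0.0601 0.1427] [-3.1412  0.0024  0.274 ] [-1.3465 -0.613   0.6615] 0.0004
[323.9509 232.6783] [285.6788 194.222 ] [320.6919 227.3157]
[323.9071 244.5056] [285.3233 188.4783] [320.751  221.4654]
[324.1995 191.8868] [287.0161 223.0836] [320.209  256.7513]
```

View pics/s3c.png

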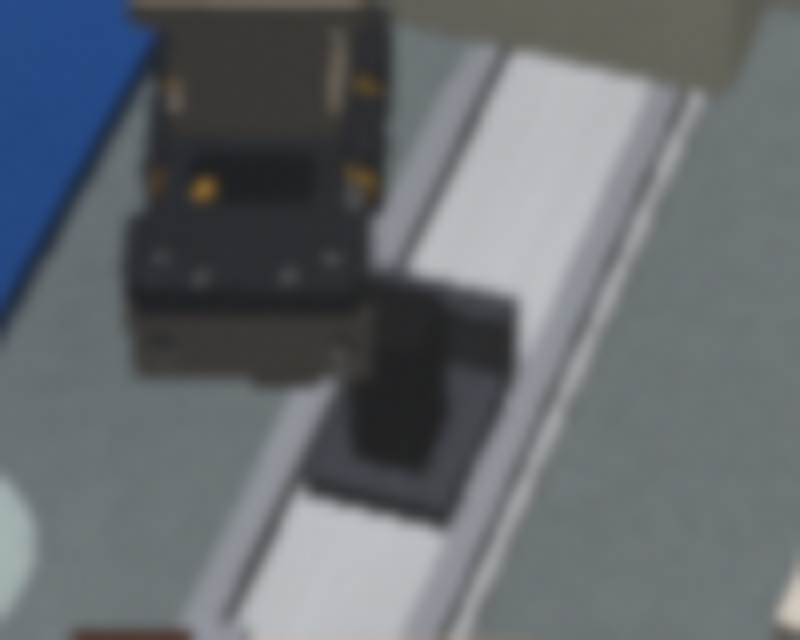

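View pics/sc3c.png

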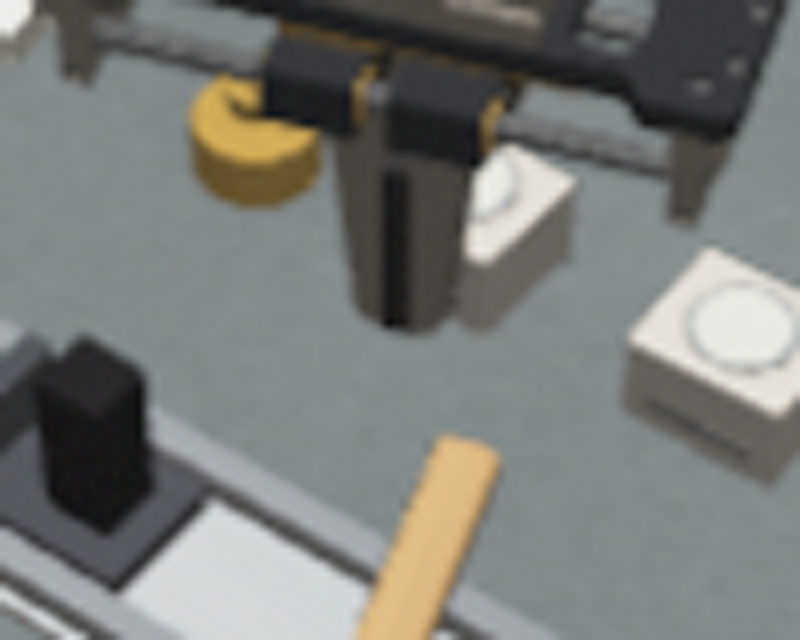

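Emit:
move_arm(
  targets=[
    [[0,0,0],[0,0,2],-0.1],
    [[0,0,0],[0,0,4],-0.1],
    [[0,0,0],[0,0,6],-0.1],
    [[0,0,0],[0,0,8],-0.1],
    [[0,0,0],[0,0,8],-0.1],
  ],
)

```text
t: 8.7
tool_pos: [0.6068, 0.0599, 0.061]
tcp_rot: [-3.141, 0.006, 0.274]
contact_force: [-1.2, 0.6, -0.0]
opening: 0.0385
```

Emit:
move_arm(
  targets=[
    [[0,0,0],[0,0,3],-0.1],
    [[0,0,0],[0,0,5],-0.1],
    [[0,0,0],[0,0,5.5],-0.1],
    [[0,0,0],[0,0,5.5],-0.1],
  ],
)

```text
t: 9.1
tool_pos: [0.6091, 0.0602, 0.0091]
tcp_rot: [-3.141, 0.001, 0.274]
contact_force: [0.5, -0.1, 0.4]
opening: 0.0507
```

Run:
```python
from h import *
s=st()
p=grab("side"); q=grab("scene","sc4");w=grab("wrist","w8")
s=st()
crop(p,(230,140,160,120),5,"s4c"); crop(q,(250,180,160,120),5,"sc4c")
```

```text
9.1 [0.6091 0.0602 0.0091] [-3.1414  0.0012  0.274 ] [ 0.5481 -0.1061  0.3932] 0.0507
9.25 [0.6104 0.0603 0.0106] [ 3.1413 -0.0018  0.274 ] [-0.4342 -0.3844  0.2454] 0.0507
```

View pics/sc4c.png

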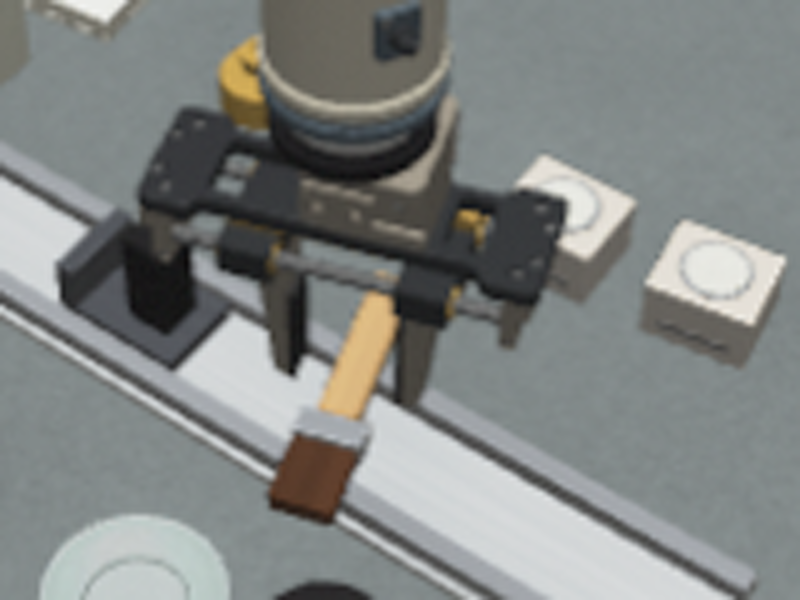

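View pics/w8.png

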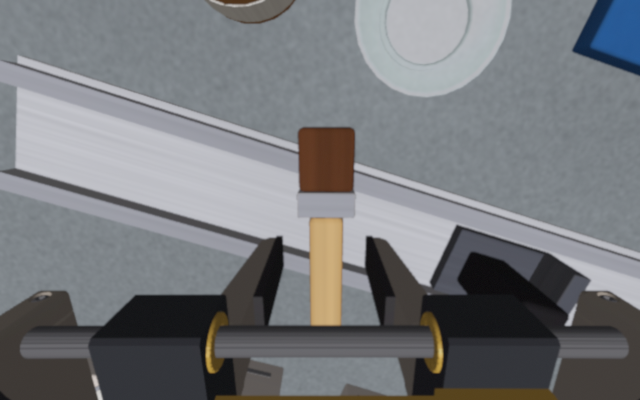

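Run:
```python
from h import *
s=status.state();q=grab("scene");p=grab("side");w=grab("wrist")
M=R(s['tcp_rot'])
for z in (0,-.01,-.02,-.025):
  a=[s['tool_pos']+M@[dx,sg*.0253,z] for sg in(-1,1) for dx in (0,)]
  print(z,[proj(q,x).round(1) for x in a],[proj(w,x).round(1) for x in a],[proj(p,x).round(1) for x in a])
```

```text
0 [array([329.5, 265.3]), array([310.5, 260.1])] [array([288.9, 232.5]), array([359.1, 232.4])] [array([286.5, 236.7]), array([287.5, 221. ])]
-0.01 [array([329.6, 262.9]), array([310.4, 257.7])] [array([287.3, 238.1]), array([360.7, 238. ])] [array([286.4, 234.3]), array([287.4, 218.5])]
-0.02 [array([329.7, 260.4]), array([310.4, 255.3])] [array([285.5, 244.2]), array([362.4, 244.2])] [array([286.2, 231.8]), array([287.2, 216. ])]
-0.025 [array([329.7, 259.2]), array([310.4, 254. ])] [array([284.6, 247.5]), array([363.4, 247.5])] [array([286.1, 230.6]), array([287.2, 214.8])]
```

View pics/s4c.png

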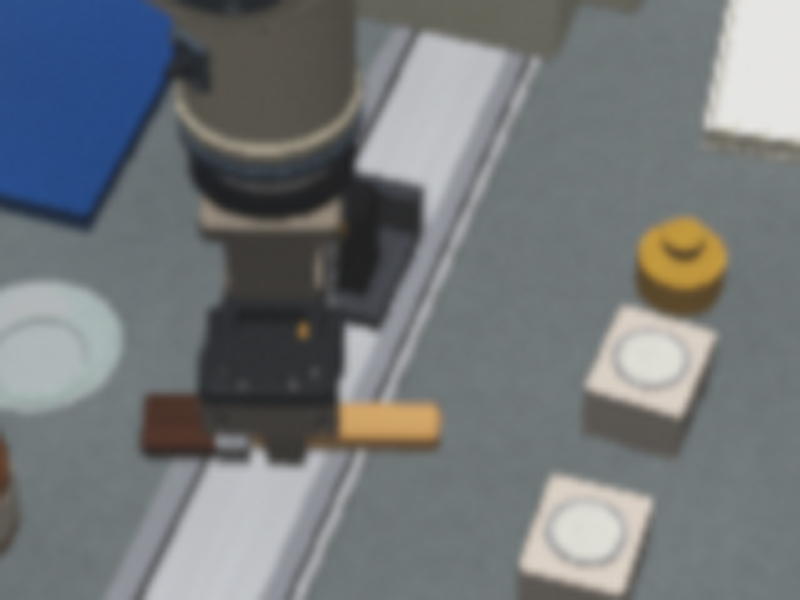

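Emit:
move_arm(
  targets=[
    [[0,0,0],[0,0,0.5],-0.1],
    [[0,0,0],[0,0,1],-0.1],
    [[0,0,0],[0,0,1.3],-0.1],
    [[0,0,0],[0,0,1.3],-0.1],
  ],
)

```text
t: 9.8
tool_pos: [0.6088, 0.0601, -0.0045]
tcp_rot: [-3.141, 0.001, 0.274]
contact_force: [0.0, -0.5, 0.7]
opening: 0.0507
```

Emit:
move_arm(
  targets=[
    [[0,0,0],[0,0,0],1],
    [[0,0,0],[0,0,0],1],
    [[0,0,0],[0,0,0],1],
    [[0,0,0],[0,0,0],1],
    [[0,0,0],[0,0,0],1],
  ],
)

```text
t: 10.3
tool_pos: [0.6095, 0.0602, -0.0036]
tcp_rot: [3.142, -0.0, 0.274]
contact_force: [0.6, -0.2, -0.5]
opening: 0.0216
```

Emit:
move_arm(
  targets=[
    [[0,0,0],[0,0,-2],1],
    [[0,0,0],[0,0,-6],1],
    [[0,0,0],[0,0,-10],1],
    [[0,0,0],[0,0,-14],1],
    [[0,0,0],[0,0,-18],1],
  ],
  grip_force=30,
)

```text
t: 10.8
tool_pos: [0.609, 0.0602, 0.1778]
tcp_rot: [-3.142, 0.0, 0.274]
contact_force: [0.0, 0.6, -1.2]
opening: 0.0216
```

Run:
```python
from h import *
st();go(.45,-.1,.176,55);go(.388,-.335,.176,94.8)
grab("wrist","w9")
```

```text
10.8 [0.609  0.0602 0.1778] [-3.1415  0.0002  0.2741] [ 0.0191  0.5672 -1.2232] 0.0216
at [0.609  0.0602 0.1778] [-179.9967    0.0137   15.7039] t 10.8
turn [ -0.01   0.01 -39.3 ] shift [-19.64  11.12   0.19]
at [0.609  0.0602 0.1778] [-179.9967    0.0137   15.7039] t 10.8
turn [ -0.01   0.01 -79.1 ] shift [-31.97  32.06   0.19]
```

View pics/w9.png

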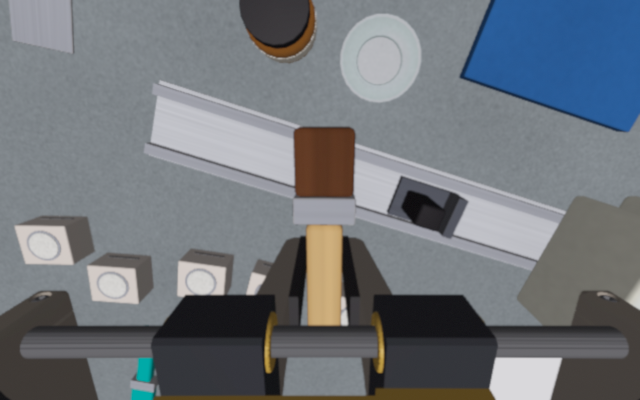

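Emit:
move_arm(
  targets=[
    [[0,0,-7.8],[-4,2.2,-1],1],
    [[0,0,-15.7],[-8,4.4,-1],1],
    [[0,0,-23.6],[-12,6.6,-1],1],
    [[0,0,-31.5],[-16,8.9,-1],1],
    [[0,0,-39.3],[-19.6,11.1,-1],1],
  ],
)

```text
t: 11.35
tool_pos: [0.4489, -0.1006, 0.1861]
tcp_rot: [-3.142, 0.0, 0.966]
contact_force: [0.1, -1.1, -1.1]
opening: 0.0209
```

Run:
```python
from h import *
go(.388,-.335,.13,94.8)
p=grab("wrist","w10")
for r in cams.masks_of(p,"tray")[:2]:
    c=max(cv2.findContours(r['pixels'].astype(np.uint8),0,1)[0],key=cv2.contourArea)
    print(r['p'],r['box'],[at_z(p,a,.018)[:2].round(4).tolist() for a in cv2.approxPolyDP(c,5,True)[:,0]])
```

```text
at [ 0.4489 -0.1006  0.1861] [-179.9982    0.0119   55.3461] t 11.3
turn [ -0.01   0.01 -39.45] shift [-22.74   8.32   5.61]
0.66 [303.3, 243.5, 115.5, 131.4] [[0.4453, -0.2107], [0.4372, -0.2894], [0.4669, -0.308], [0.4599, -0.2101]]
```

View pics/w10.png

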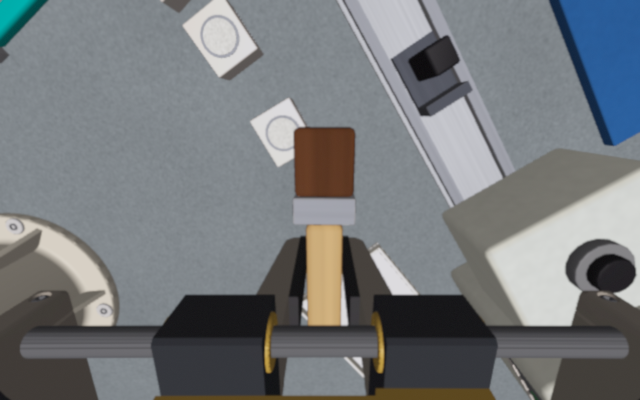

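Emit:
move_arm(
  targets=[
    [[0,0,-8],[-4.5,1.7,1],1],
    [[0,0,-16],[-9,3.3,2],1],
    [[0,0,-24],[-13.5,5,3],1],
    [[0,0,-32],[-18,6.6,4],1],
    [[0,0,-39.4],[-22.5,8.3,5.6],1],
  ],
)

```text
t: 11.95
tool_pos: [0.3965, -0.3097, 0.1375]
tcp_rot: [3.14, 0.001, 1.621]
contact_force: [0.8, 0.7, -0.2]
opening: 0.0213
```

Run:
```python
from h import *
go(.389,-.335,-.013,94.8)
p=grab("wrist","w11");s=grab("side","s11");crop(s,(300,60,200,150),4,"s11c")
```

```text
at [ 0.3965 -0.3097  0.1375] [179.9197   0.0445  92.8493] t 11.9
turn [ 0.08  0.05 -1.95] shift [-2.48 -0.9  15.05]
```

View pics/w11.png

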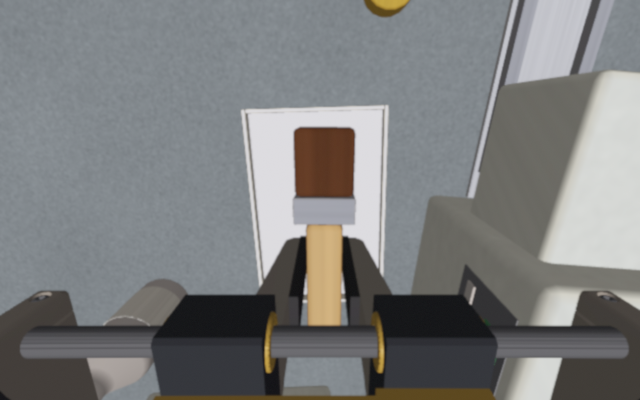

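View pics/s11c.png

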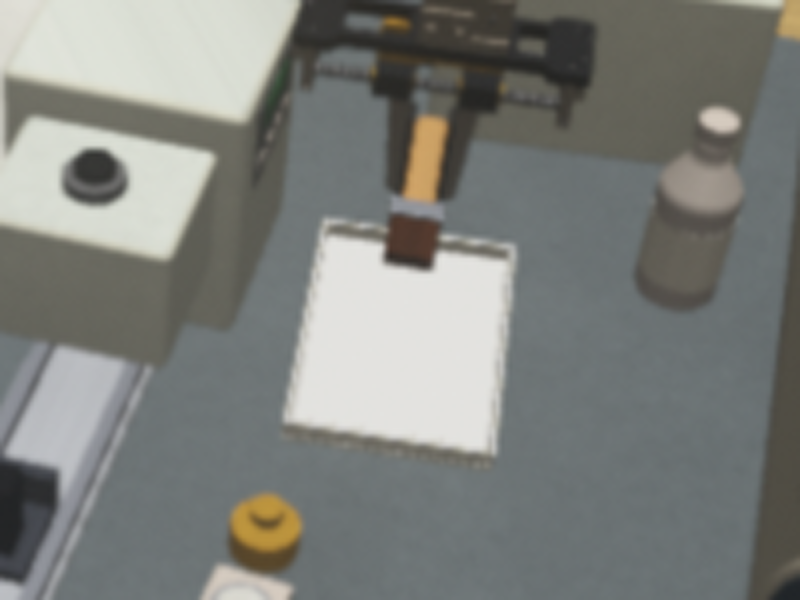

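Run:
```python
from h import *
go(.389,-.335,-.013,94.8)
p=grab("wrist")
print(at_z(p,(245,110),.018),at_z(p,(387,106),.018),at_z(p,(260,270),.018),at_z(p,(383,270),.018))
```

```text
at [ 0.3951 -0.3116  0.1361] [-179.941     0.0239   92.7229] t 12.1
turn [-0.06  0.02 -2.08] shift [-2.3  -0.71 14.91]
[ 0.3124 -0.2316  0.018 ] [ 0.4557 -0.2211  0.018 ] [ 0.3248 -0.413   0.018 ] [ 0.4708 -0.4061  0.018 ]
```

Emit:
move_arm(
  targets=[
    [[0,0,-2],[-1.3,-0.3,2],1],
    [[0,0,-2],[-2.6,-0.5,5],1],
    [[0,0,-2],[-2.6,-0.5,9],1],
    [[0,0,-2],[-2.6,-0.5,12],1],
    [[0,0,-2],[-2.6,-0.5,12],1],
  ],
)

```text
t: 12.6
tool_pos: [0.3909, -0.3312, 0.0146]
tcp_rot: [-3.137, -0.005, 1.649]
contact_force: [-0.6, -0.1, -0.9]
opening: 0.0215
```

Emit:
move_arm(
  targets=[
    [[0,0,0],[0,0,1],1],
    [[0,0,0],[0,0,2],1],
    [[0,0,0],[0,0,2.6],1],
    [[0,0,0],[0,0,2.9],1],
    [[0,0,0],[0,0,2.9],1],
  ],
)

```text
t: 13.1
tool_pos: [0.3924, -0.3343, -0.0114]
tcp_rot: [3.142, 0.0, 1.651]
contact_force: [0.3, 0.1, -0.3]
opening: 0.0225
```

Run:
```python
from h import *
st()
p=grab("wrist","w12")
```

```text
13.1 [ 0.3924 -0.3343 -0.0114] [3.1415 0.     1.6511] [ 0.2624  0.0675 -0.3402] 0.0225
```

View pics/w12.png

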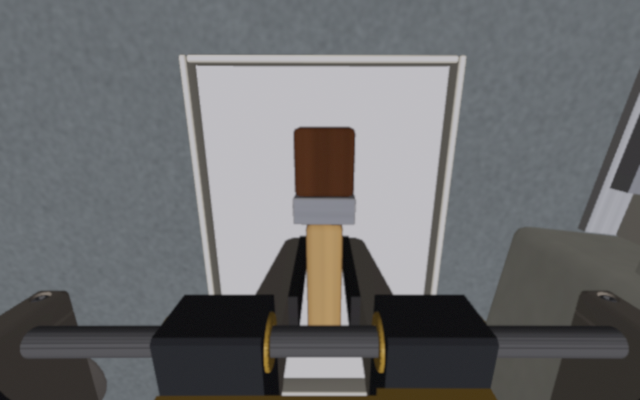

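Brush centred and aligned in the tray (bristles at (324,160), walls at cols 190 and 450). Lower slightly and release partly.

Emit:
move_arm(
  targets=[
    [[0,0,0],[0,0,0.2],1],
    [[0,0,0],[0,0,0.3],1],
    [[0,0,0],[0,0,0.3],0],
    [[0,0,0],[0,0,0.3],0],
    [[0,0,0],[0,0,0.3],0],
  ],
)

```text
t: 13.65
tool_pos: [0.3925, -0.3344, -0.0143]
tcp_rot: [3.141, 0.0, 1.651]
contact_force: [0.5, -0.3, 0.4]
opening: 0.0434
```

Emit:
move_arm(
  targets=[
    [[0,0,0],[0,0,-3],-0.2],
    [[0,0,0],[0,0,-8],-0.3],
    [[0,0,0],[0,0,-13],-0.3],
    [[0,0,0],[0,0,-17],-0.3],
    [[0,0,0],[0,0,-17],-0.3],
  ],
)

```text
t: 14.15
tool_pos: [0.3952, -0.3367, 0.1612]
tcp_rot: [3.135, 0.007, 1.651]
contact_force: [-0.2, 0.0, 0.2]
opening: 0.0596
```

Run:
```python
from h import *
st()
p=grab("wrist","w13")
w=p
q=grab("side","s13");c=grab("scene","sc13")
go(.615,-.05,.12,88)
for nm,pp in (("side",q),("scene",c)):
    for t in ("pusher_grip","pusher_face"): 
        for r in cams.place_of(pp,t)[:1]: print(nm,t,r['p'],r['point'],at_z(pp,r['point'],.066 if 'grip' in t else .026))
    for r in cams.place_of(pp,"cassette0"): print(nm,r['p'],r['point'],at_z(pp,r['point'],0)[:2])
```

```text
14.15 [ 0.3952 -0.3367  0.1612] [3.1348 0.0068 1.6513] [-0.1932  0.0401  0.1777] 0.0596
at [ 0.392  -0.334   0.1551] [-179.986    -0.0123   94.6157] t 14.3
turn [-0.01 -0.01  6.62] shift [26.51 24.51  3.51]
side pusher_grip 0.82 [300.9, 182.7] [ 0.6084 -0.0532  0.066 ]
side pusher_face 0.93 [307.7, 178.3] [ 0.6077 -0.1095  0.026 ]
side 0.96 [317.7, 361.2] [0.4372 0.3738]
side 0.76 [339.8, 330.4] [0.4105 0.2906]
side 0.74 [343.0, 257.5] [0.4532 0.0983]
side 0.64 [359.7, 223.3] [ 0.4386 -0.018 ]
side 0.64 [339.6, 283.3] [0.4423 0.1723]
side 0.6 [319.3, 99.2] [ 0.6841 -0.4841]
side 0.43 [317.1, 149.1] [ 0.6237 -0.2544]
scene pusher_grip 0.69 [282.1, 232.3] [ 0.6202 -0.0482  0.066 ]
scene pusher_face 0.59 [265.0, 230.2] [ 0.6137 -0.1131  0.026 ]
scene 0.84 [393.3, 242.1] [0.4373 0.1798]
scene 0.79 [326.6, 209.1] [ 0.4358 -0.035 ]
scene 0.69 [433.7, 254.1] [0.4141 0.2874]
scene 0.69 [253.2, 161.5] [ 0.3922 -0.3453]
scene 0.61 [362.8, 227.9] [0.4394 0.0866]
scene 0.59 [459.3, 277.5] [0.4469 0.3727]
```

View pics/w13.png

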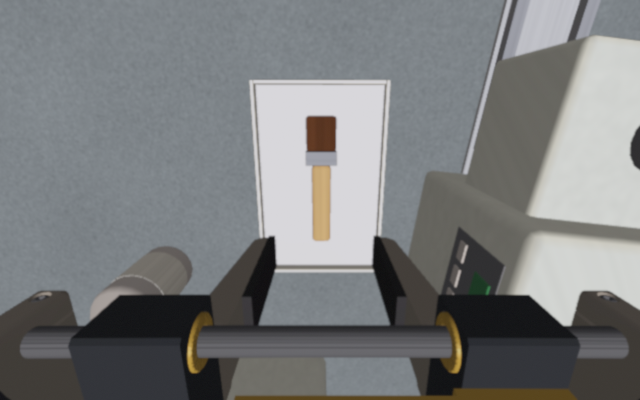

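View pics/s13.png

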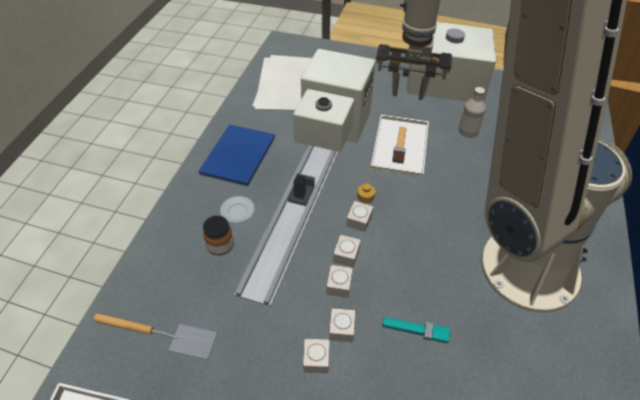

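Emit:
move_arm(
  targets=[
    [[0,0,0],[4,0,-3],-0.3],
    [[0,0,2],[9,1,-3],-0.3],
    [[0,0,4],[14,3,-3],-0.3],
    [[0,0,6],[19,6,-3],-0.3],
    [[0,0,6.5],[24,10,-3],-0.3],
  ],
)

```text
t: 15.1
tool_pos: [0.4579, -0.1078, 0.1854]
tcp_rot: [-3.141, -0.0, 1.536]
contact_force: [1.0, -0.9, 0.9]
opening: 0.0598
```

Run:
```python
from h import *
go(.615,-.052,.10,88.1)
```

```text
at [ 0.4579 -0.1078  0.1854] [-179.977    -0.0004   88.017 ] t 15.1
turn [-0.02 -0.   -0.08] shift [ 6.12 15.51  8.53]
```

Emit:
move_arm(
  targets=[
    [[0,0,0],[1.5,4,1],-0.3],
    [[0,0,0],[3,8,2],-0.3],
    [[0,0,0],[4.5,12,5],-0.3],
    [[0,0,0],[6.1,15.5,8.5],-0.3],
    [[0,0,0],[6.1,15.5,8.5],-0.3],
  ],
)

```text
t: 15.6
tool_pos: [0.6155, -0.0519, 0.0949]
tcp_rot: [-3.136, -0.001, 1.54]
contact_force: [0.4, 0.5, 0.5]
opening: 0.0599
```

Run:
```python
from h import *
st();p=grab("wrist","w14")
for X in [(.615,-.052,.079),(.615,-.055,.066)]: print(proj(p,X))
for t in ("pusher_grip","pusher_face","stop"):
    for r in cams.place_of(p,t)[:1]: print(t,r['p'],r['point'],at_z(p,r['point'],.066 if 'grip' in t else .026))
```

```text
15.6 [ 0.6155 -0.0519  0.0949] [-3.1358 -0.0008  1.5396] [0.3703 0.4722 0.4947] 0.0599
[321.826  223.6152]
[322.1626 221.3858]
pusher_grip 0.75 [324.3, 220.1] [ 0.6168 -0.0539  0.066 ]
pusher_face 0.89 [323.9, 254.5] [ 0.6145 -0.1047  0.026 ]
stop 0.46 [476.0, 96.7] [0.7475 0.0382 0.026 ]
```

View pics/w14.png

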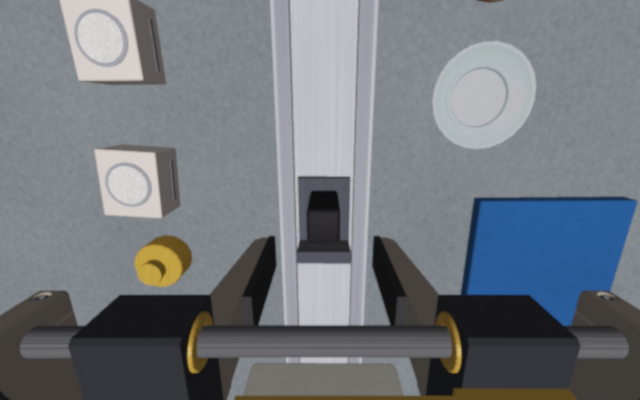

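Emit:
move_arm(
  targets=[
    [[0,0,0],[-0.2,0,3],-0.3],
    [[0,0,0],[-0.2,0,6],-0.3],
    [[0,0,0],[-0.2,0,6.9],-0.3],
    [[0,0,0],[-0.2,0,6.9],0.9],
    [[0,0,0],[-0.2,0,6.9],0.9],
  ],
  grip_force=20,
)

```text
t: 16.3
tool_pos: [0.6158, -0.0563, 0.0333]
tcp_rot: [3.14, 0.0, 1.537]
contact_force: [0.2, 0.5, 0.6]
opening: 0.0459
```

Emit:
move_arm(
  targets=[
    [[0,0,0],[0,0,0],0.9],
    [[0,0,0],[0,0,0],0.9],
    [[0,0,0],[0,0,0],0.9],
    [[0,0,0],[0,0,0],0.9],
  ],
)

```text
t: 16.7
tool_pos: [0.6147, -0.0559, 0.0326]
tcp_rot: [-3.141, 0.0, 1.538]
contact_force: [-4.3, -0.5, 7.4]
opening: 0.0255
```

Run:
```python
from h import *
st();p=grab("wrist","w15");st()
```

```text
16.7 [ 0.6147 -0.0559  0.0326] [-3.1411  0.0001  1.5381] [-4.3078 -0.461   7.3873] 0.0255
16.75 [ 0.6147 -0.0559  0.0326] [-3.1412  0.0002  1.5381] [-3.7676 -0.1782  7.7235] 0.0259
```

View pics/w15.png

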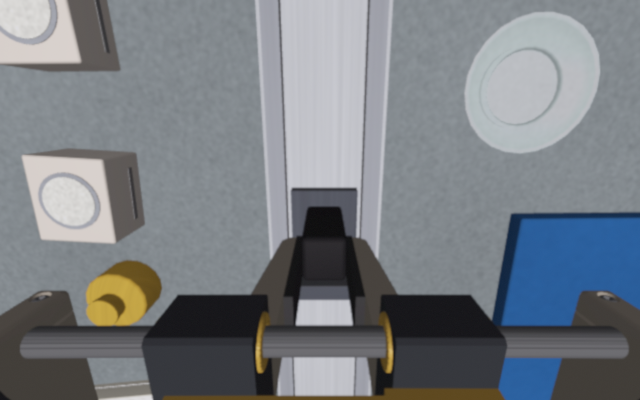

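Emit:
move_arm(
  targets=[
    [[0,0,0],[2,-0.1,0],0.9],
    [[0,0,0],[6,-0.1,0],0.9],
    [[0,0,0],[10,-0.1,0],0.9],
    [[0,0,0],[14,-0.1,0],0.9],
    [[0,0,0],[16,-0.1,0],0.9],
  ],
)

```text
t: 17.25
tool_pos: [0.6199, 0.1067, 0.0326]
tcp_rot: [3.14, -0.0, 1.539]
contact_force: [-0.1, -2.4, 4.1]
opening: 0.0258
```

Run:
```python
from h import *
st();p=grab("wrist","w16");st();p=grab("wrist","w16");st();p=grab("wrist","w16");st()
```

```text
17.25 [0.6199 0.1067 0.0326] [ 3.14   -0.0003  1.5395] [-0.0847 -2.3738  4.0747] 0.0258
17.3 [0.62   0.1088 0.0326] [ 3.1399 -0.0016  1.5399] [-0.6185  3.3014  6.3909] 0.026
17.35 [0.6199 0.1071 0.0326] [ 3.1401 -0.0011  1.5405] [-0.337   1.217   7.1237] 0.0262
17.4 [0.6199 0.1058 0.0326] [ 3.1401 -0.0008  1.5401] [-1.5749  2.119   6.6106] 0.0257
```

View pics/w16.png

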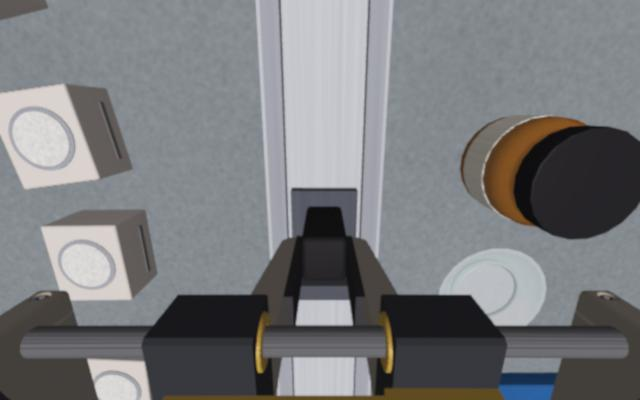

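Emit:
move_arm(
  targets=[
    [[0,0,0],[2,0,0],0.9],
    [[0,0,0],[6,0,0],0.9],
    [[0,0,0],[10,0,0],0.9],
    [[0,0,0],[13,0,0],0.9],
    [[0,0,0],[14,0,0],0.9],
  ],
)

```text
t: 17.9
tool_pos: [0.6244, 0.2461, 0.0326]
tcp_rot: [3.14, -0.001, 1.54]
contact_force: [-1.0, -2.5, 8.5]
opening: 0.0255
```

Run:
```python
from h import *
st();p=grab("side","s17");st();p=grab("wrist","w16");st();p=grab("wrist","w16");st()
```

```text
17.9 [0.6244 0.2461 0.0326] [ 3.1404 -0.0006  1.5397] [-1.0309 -2.5477  8.5284] 0.0255
17.95 [0.6244 0.2466 0.0326] [ 3.1403 -0.0012  1.5397] [-2.2244  2.4903  8.3779] 0.026
18.0 [0.6244 0.2455 0.0326] [ 3.1404 -0.0011  1.5395] [-1.8842  1.504   7.7385] 0.026
18.05 [0.6243 0.2447 0.0326] [ 3.1407 -0.0009  1.5389] [-2.1221  0.8534  7.0114] 0.0257
```

View pics/s17.png

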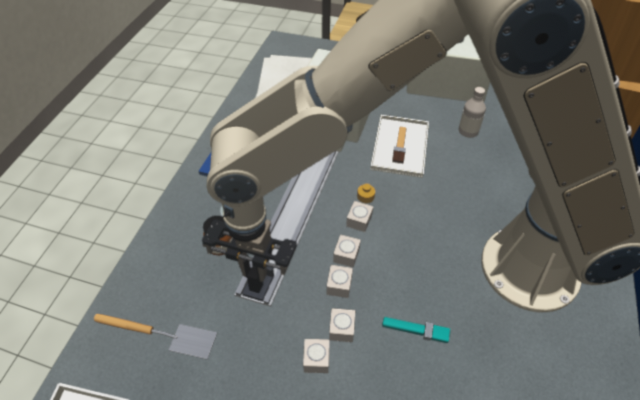

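Emit:
move_arm(
  targets=[
    [[0,0,0],[0,0,0],0],
    [[0,0,0],[0,0,0],-0.2],
    [[0,0,0],[0,0,-1],-0.5],
    [[0,0,0],[0,0,-5],-0.8],
    [[0,0,0],[0,0,-10],-1],
  ],
)

```text
t: 18.55
tool_pos: [0.6223, 0.2428, 0.1309]
tcp_rot: [-3.137, 0.002, 1.537]
contact_force: [0.7, -0.2, -0.4]
opening: 0.0636
```

Emit:
move_arm(
  targets=[
    [[0,0,0],[0,-2,-4],-1],
    [[0,0,0],[0,-6,-8],-1],
    [[0,0,0],[0,-9,-12],-1],
    [[0,0,0],[0,-12,-16],-1],
    [[0,0,0],[0,-12,-18],-1],
  ],
)

```text
t: 19.05
tool_pos: [0.5019, 0.2478, 0.3157]
tcp_rot: [3.139, -0.002, 1.538]
contact_force: [-0.0, 0.4, 0.3]
opening: 0.0921
```

```bash
cat >> h.py <<'E'
def cass(p,ztop=.038):
    "fit white blobs: top face of cassettes, poses by mask silhouettes fit"
    from scipy.optimize import minimize
    out=[]
    for r in cams.masks_of(p,"cassette0"):
        if r['p']<.35: continue
        m=r['pixels']; ys,xs=np.nonzero(m)
        if xs.min()<=1 or ys.min()<=1 or xs.max()>=638 or ys.max()>=398: tag='edge'
        else: tag=''
        c0=at_z(p,(xs.mean(),ys.mean()),.02)[:2]
        x0,x1,y0,y1=max(xs.min()-8,0),min(xs.max()+9,640),max(ys.min()-8,0),min(ys.max()+9,400)
        S=4; T=cv2.resize(m[y0:y1,x0:x1].astype(np.uint8),None,fx=S,fy=S,interpolation=cv2.INTER_NEAREST).astype(bool)
        def mask(v):
            c,s=np.cos(v[2]),np.sin(v[2]);P=[]
            for a in(-.026,.026):
                for b in(-.03,.03):
                    for z in(0,.038): P.append(proj(p,(v[0]+c*a-s*b,v[1]+s*a+c*b,z)))
            P=((np.array(P)-[x0,y0]+.5)*S).astype(np.float32); h=cv2.convexHull(P)
            M=np.zeros(T.shape,np.uint8);cv2.fillConvexPoly(M,(h*16).astype(np.int32),1,shift=4);return M.astype(bool)
        def cost(v): M=mask(v);return 1-(M&T).sum()/(M|T).sum()
        best=None
        for a in np.radians([-60,-30,0,30,60,90]):
            o=minimize(cost,[*c0,a],method='Nelder-Mead',options=dict(initial_simplex=[[*c0,a],[c0[0]+.006,c0[1],a],[c0[0],c0[1]+.006,a],[*c0,a+.25]],xatol=1e-4,fatol=1e-4))
            if best is None or o.fun<best.fun: best=o
        yaw=(np.degrees(best.x[2])+90)%180-90
        out.append((best.x[0],best.x[1],yaw,1-best.fun,r['p'],tag))
    for o in sorted(out,key=lambda o:o[1]): print("cass x %.4f y %.4f yaw %.1f iou %.2f p %.2f %s"%o)
    return out
E
python3 - <<'E'
from h import *
st();p=grab("wrist","w18")
cass(p)
for X in [(.44,.18,0)]: print(proj(p,X))
E
```

```text
19.05 [0.5019 0.2478 0.3157] [ 3.1391 -0.0017  1.5384] [-0.0076  0.4243  0.3199] 0.0921
cass x 0.4440 y -0.0239 yaw -5.8 iou 0.93 p 0.79 
cass x 0.4488 y 0.0913 yaw -2.7 iou 0.93 p 0.60 
cass x 0.4440 y 0.1795 yaw 5.2 iou 0.96 p 0.62 
cass x 0.4098 y 0.2868 yaw 10.3 iou 0.93 p 0.69 
cass x 0.4438 y 0.3716 yaw 15.1 iou 0.93 p 0.71 
[289.6049 200.6981]
```

View pics/w18.png

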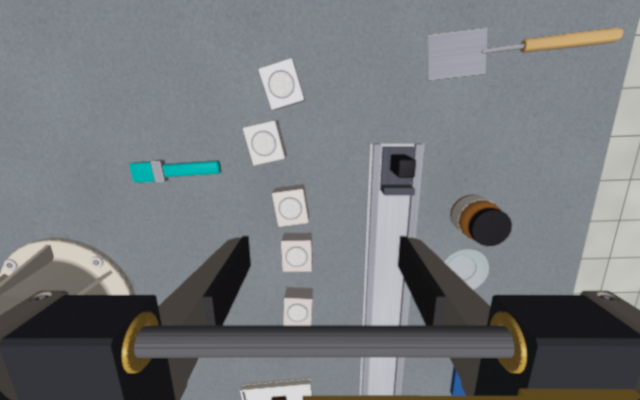

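Run:
```python
from h import *
go(.4438,.3716,.09,105.1)
```

```text
at [0.5049 0.2485 0.3168] [179.601   -0.2101  88.1382] t 19.1
turn [  0.43  -0.15 -16.96] shift [12.02 -6.67 22.68]
```

Emit:
move_arm(
  targets=[
    [[0,0,-6],[3,-1.5,4],-1],
    [[0,0,-12],[6,-3.5,8],-1],
    [[0,0,-17],[9,-5.5,12],-1],
    [[0,0,-17],[12,-6.7,16],-1],
    [[0,0,-17],[12,-6.7,19],-1],
  ],
)

```text
t: 19.65
tool_pos: [0.4397, 0.3718, 0.1194]
tcp_rot: [-3.141, -0.0, 1.836]
contact_force: [0.7, -0.1, -0.0]
opening: 0.0921
```

Run:
```python
from h import *
st();p=grab("wrist","w19")
cass(p)
go(.4438,.3716,.0,105.1)
```

```text
19.65 [0.4397 0.3718 0.1194] [-3.1412 -0.0005  1.8362] [ 0.7287 -0.1487 -0.0495] 0.0921
cass x 0.4519 y 0.0776 yaw 5.7 iou 0.94 p 0.84 edge
cass x 0.6127 y 0.1661 yaw 79.9 iou 0.61 p 0.59 
cass x 0.4440 y 0.1781 yaw 5.1 iou 0.44 p 0.65 
cass x 0.4102 y 0.2863 yaw 9.4 iou 0.95 p 0.94 
cass x 0.4439 y 0.3708 yaw 15.1 iou 0.98 p 0.63 
at [0.4373 0.368  0.116 ] [-179.4829    0.238   105.2036] t 19.8
turn [-0.52  0.24  0.1 ] shift [ 0.23  0.83 11.59]
```

View pics/w19.png

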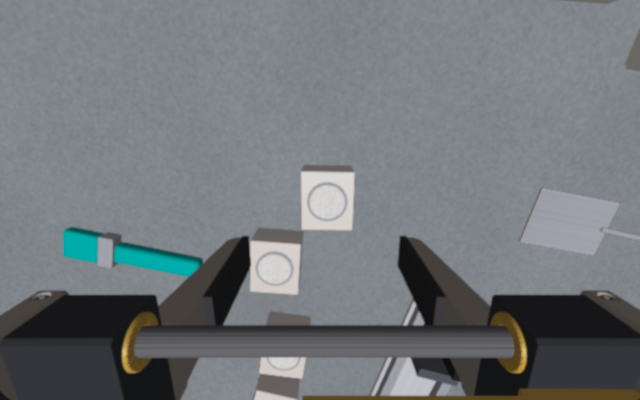

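Emit:
move_arm(
  targets=[
    [[0,0,0],[0,0.5,3],-1],
    [[0,0,0],[0,0.5,5],-1],
    [[0,0,0],[0,0.5,5],-1],
    [[0,0,0],[0,0.5,5],-1],
    [[0,0,0],[0,0.5,5],-1],
  ],
)

```text
t: 20.25
tool_pos: [0.447, 0.3717, 0.0734]
tcp_rot: [3.139, -0.001, 1.834]
contact_force: [0.8, 0.3, 1.0]
opening: 0.0919
```

Run:
```python
from h import *
go(.4438,.3712,.0,105.1);grab("wrist");go(.4438,.3712,.0,105.1)
```

```text
at [0.447  0.3717 0.0734] [179.875   -0.0518 105.0831] t 20.2
turn [ 0.12 -0.05 -0.02] shift [ 0.03 -0.34  7.34]
at [0.4469 0.3718 0.0734] [179.8716  -0.056  105.0929] t 20.3
turn [ 0.13 -0.06 -0.01] shift [ 0.01 -0.33  7.34]
```

Emit:
move_arm(
  targets=[
    [[0,0,0],[0,-0.3,3.5],-1],
    [[0,0,0],[0,-0.3,6.3],-1],
    [[0,0,0],[0,-0.3,7.3],-1],
    [[0,0,0],[0,-0.3,7.3],0.5],
    [[0,0,0],[0,-0.3,7.3],0.5],
  ],
  grip_force=30,
)

```text
t: 20.8
tool_pos: [0.4437, 0.3712, -0.0002]
tcp_rot: [3.14, -0.001, 1.835]
contact_force: [0.6, 0.7, -0.1]
opening: 0.0779
```

Emit:
move_arm(
  targets=[
    [[0,0,0],[0,0,0],0.5],
    [[0,0,0],[0,0,0],0.5],
    [[0,0,0],[0,0,0],0.5],
    [[0,0,0],[0,0,0],0.5],
  ],
)

```text
t: 21.2
tool_pos: [0.4433, 0.3709, -0.0007]
tcp_rot: [3.141, -0.0, 1.835]
contact_force: [-1.3, -0.7, 5.4]
opening: 0.0514
```

Emit:
move_arm(
  targets=[
    [[0,0,0],[0,0,-2],0.5],
    [[0,0,0],[0,0,-6],0.5],
    [[0,0,0],[0,0,-9],0.5],
    [[0,0,0],[0,0,-10],0.5],
    [[0,0,0],[0,0,-10],0.5],
  ],
)

```text
t: 21.7
tool_pos: [0.4435, 0.3711, 0.0995]
tcp_rot: [3.139, -0.001, 1.835]
contact_force: [0.5, 0.1, -2.4]
opening: 0.0514
```

Run:
```python
from h import *
st();go(.6214,.152,.1,88.15)
```

```text
21.7 [0.4435 0.3711 0.0995] [ 3.1394 -0.001   1.8346] [ 0.4916  0.0748 -2.3618] 0.0514
at [0.4435 0.3711 0.0995] [179.8732  -0.0598 105.1166] t 21.7
turn [ 0.12 -0.08 16.97] shift [-25.79  11.46  -0.05]
```

Emit:
move_arm(
  targets=[
    [[0,0,0],[-3,1,0],0.5],
    [[0,0,0],[-7.5,3,0],0.5],
    [[0,0,0],[-12,5,0],0.5],
    [[0,0,0],[-16.5,7,0],0.5],
    [[0,0,0],[-21,9,0],0.5],
  ],
)

```text
t: 22.2
tool_pos: [0.5842, 0.1893, 0.0961]
tcp_rot: [-3.138, 0.0, 1.835]
contact_force: [0.2, 0.3, -2.5]
opening: 0.0518
```

Emit:
move_arm(
  targets=[
    [[0,0,6],[-3,1.5,0],0.5],
    [[0,0,12],[-4.7,2.4,0],0.5],
    [[0,0,17],[-4.8,2.5,0],0.5],
    [[0,0,17],[-4.8,2.5,0],0.5],
    [[0,0,17],[-4.8,2.5,0],0.5],
  ],
)

```text
t: 22.7
tool_pos: [0.6199, 0.1514, 0.0967]
tcp_rot: [-3.139, 0.001, 1.54]
contact_force: [-0.4, 0.2, -0.8]
opening: 0.0513
```

Run:
```python
from h import *
st();p=grab("wrist","w20");go(.6214,.152,.007,88.15)
s=grab("side","s20"); crop(s,(200,180,160,130),5,"s20c")
go(.6214,.152,.007,88.15)
```

```text
22.7 [0.6199 0.1514 0.0967] [-3.1388  0.0006  1.5405] [-0.3976  0.169  -0.842 ] 0.0513
at [0.6201 0.1517 0.0971] [-179.8772    0.0296   88.2772] t 22.8
turn [-0.12  0.03  0.13] shift [0.04 0.15 9.01]
at [0.6203 0.1518 0.0976] [-179.9176    0.02     88.2673] t 22.8
turn [-0.08  0.02  0.12] shift [0.02 0.12 9.06]
```

View pics/w20.png

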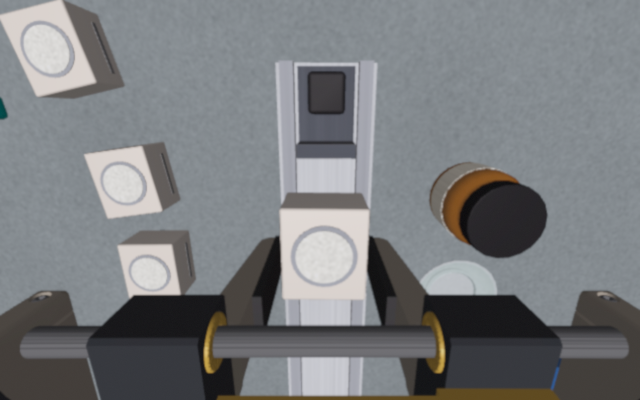

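View pics/s20c.png

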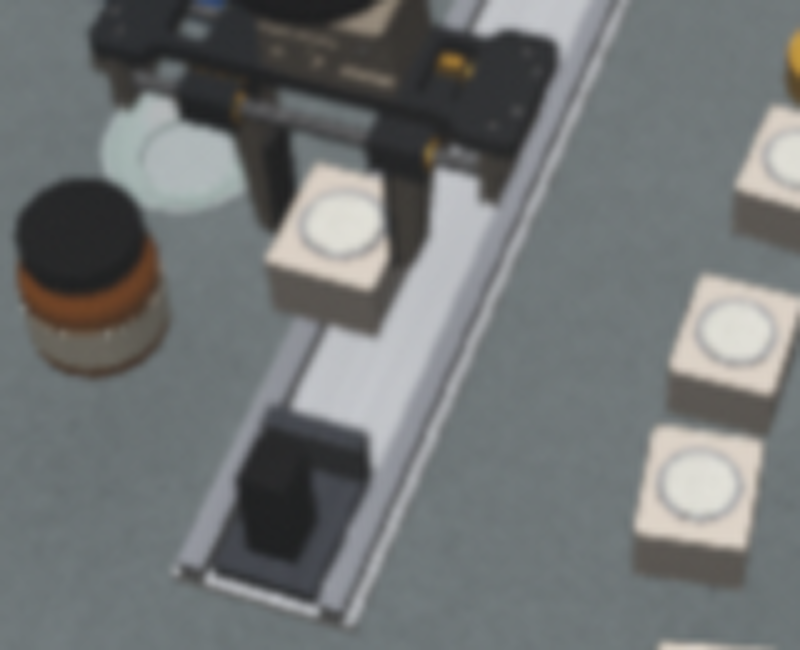

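Emit:
move_arm(
  targets=[
    [[0,0,0],[0,0.1,3],0.5],
    [[0,0,0],[0,0.1,5],0.5],
    [[0,0,0],[0,0.1,5.5],0.5],
    [[0,0,0],[0,0.1,5.5],0.5],
    [[0,0,0],[0,0.1,5.5],0.5],
  ],
)

```text
t: 23.3
tool_pos: [0.6227, 0.1519, 0.0444]
tcp_rot: [3.141, -0.0, 1.539]
contact_force: [0.7, -0.8, -1.1]
opening: 0.0513
```

Run:
```python
from h import *
go(.6214,.152,.007,88.15);p=grab("wrist","w21");go(.6214,.152,.007,88.15)
print(at_z(p,(326,100),.045))
```

```text
at [0.6227 0.1519 0.0444] [179.9395  -0.0164  88.1646] t 23.3
turn [ 0.06 -0.02  0.01] shift [ 0.01 -0.13  3.74]
at [0.623  0.1519 0.0447] [179.9019  -0.028   88.1542] t 23.4
turn [ 0.1  -0.03  0.  ] shift [ 0.   -0.17  3.77]
[0.6282 0.2413 0.045 ]
```

View pics/w21.png

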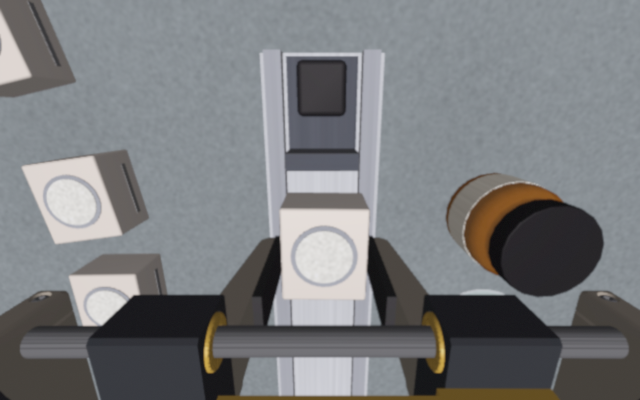

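Emit:
move_arm(
  targets=[
    [[0,0,0],[0,-0.15,1],0.5],
    [[0,0,0],[0,-0.15,2],0.5],
    [[0,0,0],[0,-0.15,3],0.5],
    [[0,0,0],[0,-0.15,3.5],0.5],
    [[0,0,0],[0,-0.15,3.6],0.5],
  ],
)

```text
t: 23.85
tool_pos: [0.6199, 0.1513, 0.0063]
tcp_rot: [-3.14, 0.0, 1.538]
contact_force: [-0.0, -0.4, -0.9]
opening: 0.0514
```

Run:
```python
from h import *
st();p=grab("wrist","w22");st()
```

```text
23.85 [0.6199 0.1513 0.0063] [-3.1398  0.0005  1.5379] [-0.0193 -0.4223 -0.9491] 0.0514
23.9 [0.6202 0.1514 0.0067] [-3.1404  0.0003  1.5379] [ 0.2354  0.1641 -1.3927] 0.0516
```

View pics/w22.png

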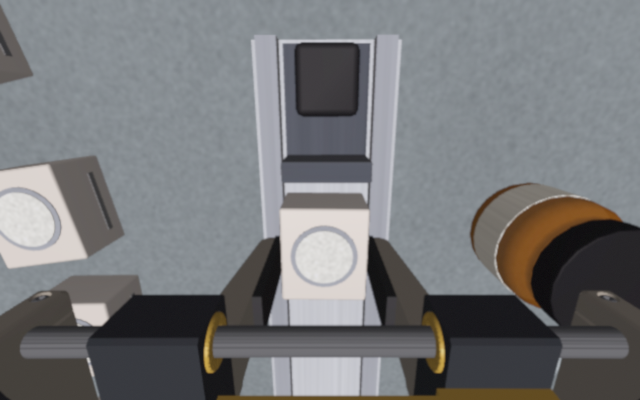

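Emit:
move_arm(
  targets=[
    [[0,0,0],[0,0.1,0.1],0.5],
    [[0,0,0],[0,0.1,0.1],-0.5],
    [[0,0,0],[0,0.1,0.1],-0.5],
    [[0,0,0],[0,0.1,0.1],-0.5],
    [[0,0,0],[0,0.1,-2],-0.6],
  ],
)

```text
t: 24.4
tool_pos: [0.6198, 0.1511, 0.0257]
tcp_rot: [-3.138, 0.001, 1.538]
contact_force: [0.8, -0.5, -0.1]
opening: 0.0731
```

Emit:
move_arm(
  targets=[
    [[0,0,0],[0,0,-4],-0.9],
    [[0,0,0],[0,-3,-7],-1],
    [[0,0,0],[0,-7,-8],-1],
    [[0,0,0],[0,-11,-8],-1],
    [[0,0,0],[3,-14,-8],-1],
  ],
)

```text
t: 24.9
tool_pos: [0.4806, 0.1843, 0.1082]
tcp_rot: [3.142, 0.001, 1.536]
contact_force: [-0.3, -0.1, 0.1]
opening: 0.0918
```

Run:
```python
from h import *
st();p=grab("wrist","w23");cass(p);s=grab("side","s23");go(.41,.2866,.06,100)
```

```text
24.9 [0.4806 0.1843 0.1082] [3.1415 0.0006 1.5357] [-0.2922 -0.1172  0.0721] 0.0918
cass x 0.4422 y -0.0614 yaw -2.5 iou 0.92 p 0.83 edge
cass x 0.4493 y 0.0896 yaw -2.1 iou 0.96 p 0.69 
cass x 0.6264 y 0.1491 yaw -2.2 iou 0.98 p 0.67 
cass x 0.4445 y 0.1786 yaw 6.1 iou 0.97 p 0.81 
cass x 0.4103 y 0.2862 yaw 10.2 iou 0.97 p 0.65 
at [0.4816 0.1871 0.1082] [179.9614  -0.0252  88.2524] t 25.1
turn [  0.04  -0.02 -11.75] shift [ 9.72 -7.46  4.82]
```

View pics/w23.png

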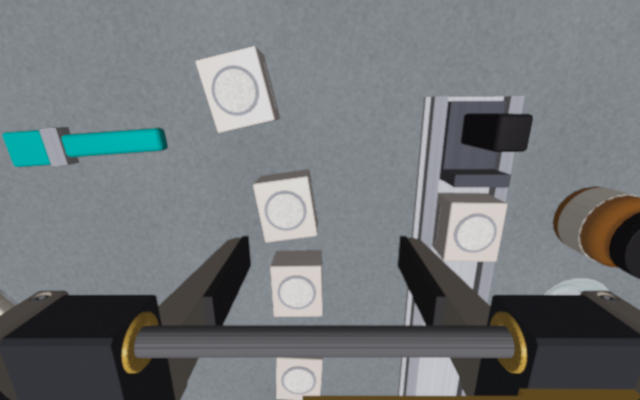

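View pics/s23.png

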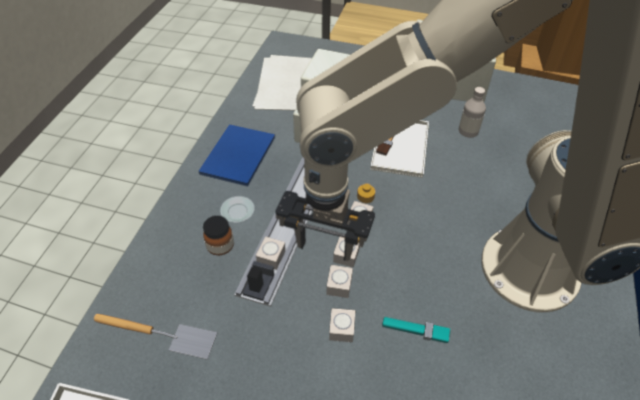

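Emit:
move_arm(
  targets=[
    [[0,0,-6],[4,-3,1],-1],
    [[0,0,-12],[8,-6,2],-1],
    [[0,0,-12],[9.7,-7.4,4],-1],
    [[0,0,-12],[9.7,-7.4,4],-1],
    [[0,0,-12],[9.7,-7.4,4],-1],
  ],
)

```text
t: 25.55
tool_pos: [0.4127, 0.2854, 0.0675]
tcp_rot: [-3.142, 0.001, 1.748]
contact_force: [-0.4, 0.1, 0.8]
opening: 0.092
```

Run:
```python
from h import *
st();grab("scene","sc24");grab("wrist");go(.4103,.2863,.0,100.2)
```

```text
25.55 [0.4127 0.2854 0.0675] [-3.1415  0.0005  1.7484] [-0.4242  0.1262  0.8147] 0.092
at [0.4135 0.2851 0.0682] [179.9286  -0.012  100.064 ] t 25.6
turn [ 0.07 -0.01 -0.14] shift [ 0.18 -0.3   6.82]
```

Emit:
move_arm(
  targets=[
    [[0,0,0],[0.1,-0.2,3],-1],
    [[0,0,0],[0.1,-0.2,6],-1],
    [[0,0,0],[0.1,-0.2,6.8],-1],
    [[0,0,0],[0.1,-0.2,6.8],0.5],
    [[0,0,0],[0.1,-0.2,6.8],0.5],
  ],
)

```text
t: 26.15
tool_pos: [0.4109, 0.2861, 0.0005]
tcp_rot: [3.141, -0.0, 1.746]
contact_force: [0.0, 0.1, 0.7]
opening: 0.0778
```

Emit:
move_arm(
  targets=[
    [[0,0,0],[0,0,0],0.5],
    [[0,0,0],[0,0,0],0.5],
    [[0,0,0],[0,0,0],0.5],
    [[0,0,0],[0,0,0],0.5],
    [[0,0,0],[0,0,0],0.5],
  ],
)

```text
t: 26.65
tool_pos: [0.4101, 0.2864, 0.0002]
tcp_rot: [3.141, -0.0, 1.748]
contact_force: [-0.1, -1.1, 7.7]
opening: 0.0515
```

Emit:
move_arm(
  targets=[
    [[0,0,0],[0,0,-2],0.5],
    [[0,0,0],[0,0,-6],0.5],
    [[0,0,0],[0,0,-9],0.5],
    [[0,0,0],[0,0,-9],0.5],
  ],
)

```text
t: 27.05
tool_pos: [0.4121, 0.2877, 0.0932]
tcp_rot: [3.136, -0.003, 1.748]
contact_force: [0.7, -0.0, -2.0]
opening: 0.0519
```

Run:
```python
from h import *
st();go(.6193,.088,.09,88.15)
```

```text
27.05 [0.4121 0.2877 0.0932] [ 3.1357 -0.0027  1.7475] [ 0.7121 -0.016  -1.9957] 0.0519
at [0.4121 0.2877 0.0932] [179.6609  -0.1534 100.1256] t 27.1
turn [ 0.32 -0.19 11.98] shift [-23.3   16.88   0.35]
```

Emit:
move_arm(
  targets=[
    [[0,0,0],[-3,2,0],0.5],
    [[0,0,0],[-7,5,0],0.5],
    [[0,0,0],[-11,8,0],0.5],
    [[0,0,0],[-15,11,0],0.5],
    [[0,0,0],[-19,14,0],0.5],
  ],
)

```text
t: 27.55
tool_pos: [0.5815, 0.1219, 0.0882]
tcp_rot: [-3.14, -0.0, 1.748]
contact_force: [-0.2, 1.2, -0.7]
opening: 0.0514
```

Emit:
move_arm(
  targets=[
    [[0,0,6],[-2.5,1.8,0],0.5],
    [[0,0,12],[-4.2,3.0,0],0.5],
    [[0,0,12],[-4.2,3.0,1],0.5],
    [[0,0,12],[-4.2,3.0,2],0.5],
    [[0,0,12],[-4.2,3.0,2],0.5],
  ],
)

```text
t: 28.05
tool_pos: [0.6151, 0.088, 0.0667]
tcp_rot: [-3.137, 0.001, 1.54]
contact_force: [-1.0, -0.5, -1.0]
opening: 0.0513
```

Run:
```python
from h import *
for i in range(3): st();p=grab("wrist","w25")
go(.6193,.088,.0065,88.15)
```

```text
28.05 [0.6151 0.088  0.0667] [-3.1368  0.0006  1.5402] [-1.0092 -0.4566 -1.0151] 0.0513
28.1 [0.6158 0.0882 0.0678] [-3.1381  0.0004  1.5402] [ 0.3259  0.0112 -1.2989] 0.052
28.15 [0.6165 0.0884 0.0686] [-3.1396  0.0002  1.5401] [-0.5918 -0.0641 -1.0387] 0.0516
at [0.6171 0.0884 0.0693] [-179.9543    0.0018   88.2278] t 28.2
turn [-0.05  0.    0.08] shift [-0.03  0.22  6.27]
```

View pics/w25.png

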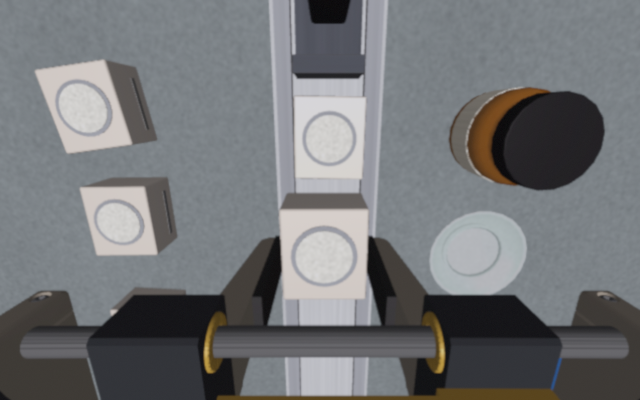

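Emit:
move_arm(
  targets=[
    [[0,0,0],[0,0.1,2],0.5],
    [[0,0,0],[0,0.1,4],0.5],
    [[0,0,0],[0,0.1,4],0.5],
    [[0,0,0],[0,0.1,4],0.5],
    [[0,0,0],[0,0.1,4],0.5],
  ],
)

```text
t: 28.7
tool_pos: [0.6197, 0.0879, 0.0308]
tcp_rot: [3.14, -0.0, 1.538]
contact_force: [-0.4, 0.2, -0.4]
opening: 0.0514
```

Run:
```python
from h import *
for i in range(3): st();p=grab("wrist","w26")
go(.6193,.088,.0065,88.15)
```

```text
28.7 [0.6197 0.0879 0.0308] [ 3.1399 -0.0003  1.5384] [-0.4214  0.1957 -0.3631] 0.0514
28.75 [0.6198 0.0878 0.0308] [ 3.1398 -0.0003  1.5383] [ 0.176   0.6023 -0.9473] 0.0513
28.8 [0.6197 0.0877 0.0307] [ 3.1398 -0.0003  1.5381] [ 0.151   0.0931 -0.3766] 0.0512
at [0.6196 0.0877 0.0306] [179.9113  -0.0159  88.1246] t 28.9
turn [ 0.09 -0.02 -0.03] shift [ 0.03 -0.04  2.41]
```

Emit:
move_arm(
  targets=[
    [[0,0,0],[0,0,1],0.5],
    [[0,0,0],[0,0,2],0.5],
    [[0,0,0],[0,0,2.4],0.5],
    [[0,0,0],[0,0,2.4],0.5],
    [[0,0,0],[0,0,2.4],0.5],
  ],
)

```text
t: 29.35
tool_pos: [0.6183, 0.0874, 0.006]
tcp_rot: [-3.14, 0.0, 1.538]
contact_force: [-5.1, -0.4, 12.9]
opening: 0.0513
```

Emit:
move_arm(
  targets=[
    [[0,0,0],[0,0,0],-0.5],
    [[0,0,0],[0,0,0],-0.5],
    [[0,0,0],[0,0,0],-0.5],
    [[0,0,0],[0,0,-2],-0.6],
    [[0,0,0],[0,0,-5],-0.8],
  ],
)

```text
t: 29.85
tool_pos: [0.6172, 0.0873, 0.0539]
tcp_rot: [-3.137, 0.001, 1.538]
contact_force: [-0.3, -0.4, -0.2]
opening: 0.0795
```

Run:
```python
from h import *
st(); go(.4445,.1786,.075,95.7)
```

```text
29.85 [0.6172 0.0873 0.0539] [-3.1374  0.0007  1.5379] [-0.2801 -0.3827 -0.1862] 0.0795
at [0.6172 0.0873 0.0539] [-179.7596    0.0417   88.1135] t 29.9
turn [-0.24  0.03 -7.59] shift [  8.56 -17.57  -2.04]
```

Emit:
move_arm(
  targets=[
    [[0,0,0],[1,-2,-3],-1],
    [[0,0,0],[3,-6,-4],-1],
    [[0,0,-3],[5,-10,-4],-1],
    [[0,0,-6],[7,-14,-4],-1],
    [[0,0,-7.6],[8.6,-17.2,-3],-1],
  ],
)

```text
t: 30.35
tool_pos: [0.4485, 0.18, 0.0862]
tcp_rot: [3.14, -0.001, 1.672]
contact_force: [0.4, -0.2, -0.1]
opening: 0.092
```

Emit:
move_arm(
  targets=[
    [[0,0,0],[0,0,1],-1],
    [[0,0,0],[0,0,1],-1],
    [[0,0,0],[0,0,1],-1],
  ],
)

```text
t: 30.65
tool_pos: [0.451, 0.179, 0.0756]
tcp_rot: [3.141, 0.0, 1.67]
contact_force: [-0.6, -0.3, 0.5]
opening: 0.0918
```

Run:
```python
from h import *
st();p=grab("wrist","w27");cass(p);go(.4445,.1786,.0,95.7)
```

```text
30.65 [0.451  0.179  0.0756] [3.1411 0.0001 1.6701] [-0.6499 -0.2869  0.5278] 0.0918
cass x 0.4485 y -0.0377 yaw 5.5 iou 0.93 p 0.66 edge
cass x 0.4493 y 0.0890 yaw -1.6 iou 0.89 p 0.85 
cass x 0.6405 y 0.1267 yaw -26.1 iou 0.14 p 0.54 
cass x 0.6287 y 0.1489 yaw -0.8 iou 0.95 p 0.77 
cass x 0.4444 y 0.1787 yaw 5.6 iou 0.98 p 0.69 
at [0.4513 0.1789 0.0758] [179.9486  -0.0084  95.6471] t 30.8
turn [ 0.05 -0.01 -0.05] shift [ 0.04 -0.68  7.58]
```

View pics/w27.png

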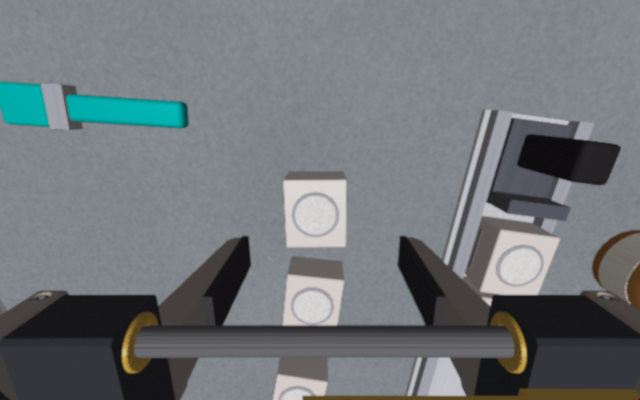

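Emit:
move_arm(
  targets=[
    [[0,0,0],[0,-0.5,3],-1],
    [[0,0,0],[0,-0.6,6],-1],
    [[0,0,0],[0,-0.6,7.5],-1],
    [[0,0,0],[0,-0.6,7.5],0.5],
    [[0,0,0],[0,-0.6,7.5],0.5],
  ],
)

```text
t: 31.25
tool_pos: [0.4447, 0.1784, 0.0008]
tcp_rot: [3.141, -0.0, 1.67]
contact_force: [0.3, -0.3, -0.1]
opening: 0.078
```

Emit:
move_arm(
  targets=[
    [[0,0,0],[0,0,0],0.5],
    [[0,0,0],[0,0,0],0.5],
    [[0,0,0],[0,0,0],0.5],
    [[0,0,0],[0,0,0],0.5],
    [[0,0,0],[0,0,0],0.5],
  ],
)

```text
t: 31.75
tool_pos: [0.4443, 0.1787, 0.0012]
tcp_rot: [3.141, -0.0, 1.671]
contact_force: [0.0, -0.2, 6.5]
opening: 0.0518
```

Emit:
move_arm(
  targets=[
    [[0,0,0],[0,0,-2],0.5],
    [[0,0,0],[0,0,-6],0.5],
    [[0,0,0],[0,0,-9],0.5],
    [[0,0,0],[0,0,-9],0.5],
  ],
)

```text
t: 32.15
tool_pos: [0.4464, 0.1796, 0.094]
tcp_rot: [3.135, -0.002, 1.671]
contact_force: [0.8, 0.7, -2.5]
opening: 0.0512
```

Run:
```python
from h import *
st();go(.6172,.024,.08,88.15)
```

```text
32.15 [0.4464 0.1796 0.094 ] [ 3.1354 -0.0018  1.6707] [ 0.7596  0.6895 -2.5107] 0.0512
at [0.4464 0.1796 0.094 ] [179.6453  -0.1039  95.7217] t 32.1
turn [ 0.35 -0.13  7.57] shift [-17.19  15.44   1.46]
```

Emit:
move_arm(
  targets=[
    [[0,0,0],[-3,2.5,0],0.5],
    [[0,0,2],[-6.5,5.8,0],0.5],
    [[0,0,4],[-10.5,9.3,0],0.5],
    [[0,0,6],[-14.3,12.8,0],0.5],
    [[0,0,7.5],[-17.0,15.4,0],0.5],
  ],
)

```text
t: 32.65
tool_pos: [0.6149, 0.0227, 0.0889]
tcp_rot: [-3.14, 0.0, 1.538]
contact_force: [1.2, 0.8, -2.6]
opening: 0.0517
```

Emit:
move_arm(
  targets=[
    [[0,0,0],[0,0,1],0.5],
    [[0,0,0],[0,0,3],0.5],
    [[0,0,0],[0,0,4],0.5],
    [[0,0,0],[0,0,4],0.5],
    [[0,0,0],[0,0,4],0.5],
  ],
)

```text
t: 33.15
tool_pos: [0.6135, 0.0252, 0.0502]
tcp_rot: [-3.141, 0.0, 1.54]
contact_force: [0.1, -0.2, -1.4]
opening: 0.0514
```

Run:
```python
from h import *
for i in range(3): st();p=grab("wrist","w28")
go(.6172,.024,.007,88.15)
```

```text
33.15 [0.6135 0.0252 0.0502] [-3.1406  0.      1.5403] [ 0.0623 -0.1828 -1.4022] 0.0514
33.2 [0.6141 0.0252 0.0508] [ 3.1413 -0.      1.5403] [ 0.037  -0.0658 -2.052 ] 0.0514
33.25 [0.6144 0.0251 0.0512] [ 3.1406 -0.0001  1.5403] [ 0.3284  1.1386 -1.4629] 0.0517
at [0.6146 0.025  0.0514] [179.9192  -0.005   88.2431] t 33.3
turn [ 0.08 -0.01  0.09] shift [-0.1   0.26  4.44]
```

View pics/w28.png

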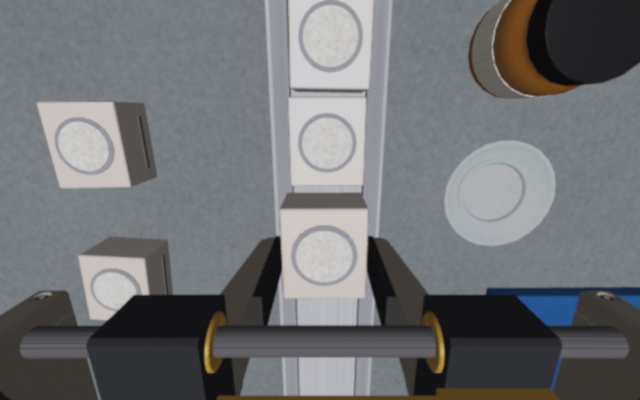

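Emit:
move_arm(
  targets=[
    [[0,0,0],[-0.1,0.25,1],0.5],
    [[0,0,0],[-0.1,0.25,2.2],0.5],
    [[0,0,0],[-0.1,0.25,2.2],0.5],
    [[0,0,0],[-0.1,0.25,2.2],0.5],
    [[0,0,0],[-0.1,0.25,2.2],0.5],
  ],
)

```text
t: 33.8
tool_pos: [0.6166, 0.0236, 0.0285]
tcp_rot: [-3.142, 0.0, 1.54]
contact_force: [-0.8, -0.4, -1.5]
opening: 0.0512
```

Run:
```python
from h import *
for i in range(3): st();p=grab("wrist","w29")
go(.6172,.024,.007,88.15)
```

```text
33.8 [0.6166 0.0236 0.0285] [-3.1416  0.      1.5396] [-0.7801 -0.3785 -1.5322] 0.0512
33.85 [0.6167 0.0236 0.0287] [ 3.1413 -0.      1.5396] [-0.7108 -0.4392 -2.3788] 0.0514
33.9 [0.6168 0.0236 0.0288] [ 3.1411 -0.      1.5397] [-0.3413 -0.2419 -2.0472] 0.0514
at [0.6168 0.0236 0.0288] [179.9712  -0.0014  88.2152] t 34.0
turn [ 0.03 -0.    0.07] shift [0.04 0.04 2.18]
```

Emit:
move_arm(
  targets=[
    [[0,0,0],[0,0,1],0.5],
    [[0,0,0],[0,0.05,1.8],0.5],
    [[0,0,0],[0,0.05,2.1],0.5],
    [[0,0,0],[0,0.05,2.1],0.5],
    [[0,0,0],[0,0.05,2.1],0.5],
  ],
)

```text
t: 34.45
tool_pos: [0.6164, 0.0236, 0.0073]
tcp_rot: [-3.14, 0.0, 1.54]
contact_force: [-2.4, 0.2, 2.7]
opening: 0.0515
```

Emit:
move_arm(
  targets=[
    [[0,0,0],[0,0,0],-0.5],
    [[0,0,0],[0,0,0],-0.5],
    [[0,0,0],[0,0,0],-0.5],
    [[0,0,0],[0,0,-2],-0.6],
    [[0,0,0],[0,0,-5],-0.8],
  ],
)

```text
t: 34.95
tool_pos: [0.6156, 0.0236, 0.0563]
tcp_rot: [-3.138, 0.0, 1.54]
contact_force: [-0.2, 0.2, 0.5]
opening: 0.0796
```

Run:
```python
from h import *
st(); go(.4491,.089,.075,88)
```

```text
34.95 [0.6156 0.0236 0.0563] [-3.1382  0.0002  1.5396] [-0.1647  0.1579  0.5251] 0.0796
at [0.6156 0.0236 0.0563] [-179.8041    0.0127   88.2144] t 35.0
turn [-0.2   0.01  0.21] shift [  6.02 -16.85  -1.81]
```

Emit:
move_arm(
  targets=[
    [[0,0,0],[1,-2,-3],-1],
    [[0,0,0],[2,-6,-3],-1],
    [[0,0,0],[3.5,-10.3,-3],-1],
    [[0,0,0],[5,-14.3,-3],-1],
    [[0,0,0],[6,-16.8,-3],-1],
  ],
)

```text
t: 35.45
tool_pos: [0.448, 0.0892, 0.0874]
tcp_rot: [-3.141, 0.0, 1.54]
contact_force: [0.4, -0.3, -0.2]
opening: 0.0922
```

Emit:
move_arm(
  targets=[
    [[0,0,0],[0,0,1],-1],
    [[0,0,0],[0,0,1],-1],
    [[0,0,0],[0,0,1],-1],
  ],
)

```text
t: 35.75
tool_pos: [0.4521, 0.0887, 0.0776]
tcp_rot: [3.141, -0.0, 1.54]
contact_force: [0.3, -0.6, -0.3]
opening: 0.0916
```

Run:
```python
from h import *
st();p=grab("wrist","w30");cass(p);go(.4491,.089,.0,88)
```

```text
35.75 [0.4521 0.0887 0.0776] [ 3.141  -0.      1.5396] [ 0.2881 -0.6292 -0.3059] 0.0916
cass x 0.6177 y 0.0235 yaw 84.2 iou 0.70 p 0.63 
cass x 0.6238 y 0.0848 yaw -1.6 iou 0.94 p 0.96 
cass x 0.4496 y 0.0894 yaw -1.3 iou 0.98 p 0.84 
cass x 0.6280 y 0.1511 yaw -3.6 iou 0.96 p 0.82 
at [0.4522 0.0886 0.0776] [179.9639  -0.0044  88.1809] t 35.9
turn [ 0.04 -0.    0.18] shift [ 0.03 -0.31  7.76]
```

View pics/w30.png

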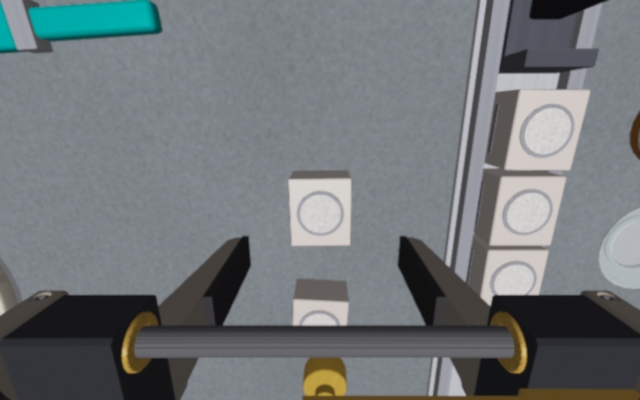

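Emit:
move_arm(
  targets=[
    [[0,0,0],[0,-0.3,3],-1],
    [[0,0,0],[0,-0.3,6],-1],
    [[0,0,0],[0,-0.3,7.7],-1],
    [[0,0,0],[0,-0.3,7.7],0.5],
    [[0,0,0],[0,-0.3,7.7],0.5],
  ],
)

```text
t: 36.35
tool_pos: [0.4485, 0.0887, 0.0007]
tcp_rot: [-3.141, 0.0, 1.539]
contact_force: [-0.2, -0.6, 0.9]
opening: 0.078
```

Emit:
move_arm(
  targets=[
    [[0,0,0],[0,0,0],0.5],
    [[0,0,0],[0,0,0],0.5],
    [[0,0,0],[0,0,0],0.5],
    [[0,0,0],[0,0,0],0.5],
    [[0,0,0],[0,0,0],0.5],
  ],
)

```text
t: 36.85
tool_pos: [0.4487, 0.0891, 0.0013]
tcp_rot: [3.14, -0.0, 1.54]
contact_force: [-0.3, -0.6, 7.0]
opening: 0.0517
```

Emit:
move_arm(
  targets=[
    [[0,0,0],[0,0,-2],0.5],
    [[0,0,0],[0,0,-6],0.5],
    [[0,0,0],[0,0,-9],0.5],
    [[0,0,0],[0,0,-9],0.5],
  ],
)

```text
t: 37.25
tool_pos: [0.4506, 0.0895, 0.094]
tcp_rot: [3.135, -0.001, 1.54]
contact_force: [0.5, 1.0, -1.1]
opening: 0.0513
```

Run:
```python
from h import *
st();go(.6152,-.041,.08,88.15)
```

```text
37.25 [0.4506 0.0895 0.094 ] [ 3.1353 -0.0015  1.5398] [ 0.5297  1.0046 -1.1405] 0.0513
at [0.4506 0.0895 0.094 ] [179.6382  -0.0835  88.2215] t 37.2
turn [ 0.36 -0.08  0.07] shift [-12.53  16.85   1.49]
```

Emit:
move_arm(
  targets=[
    [[0,0,0],[-2,3,0],0.5],
    [[0,0,0],[-5,7,0],0.5],
    [[0,0,0],[-8,11,0],0.5],
    [[0,0,0],[-10.8,14.6,0],0.5],
    [[0,0,0],[-12.5,17,0],0.5],
  ],
)

```text
t: 37.75
tool_pos: [0.6155, -0.0435, 0.0891]
tcp_rot: [-3.141, 0.0, 1.539]
contact_force: [0.2, -0.3, -2.3]
opening: 0.0512
```

Emit:
move_arm(
  targets=[
    [[0,0,0],[0,0,1],0.5],
    [[0,0,0],[0,0,3],0.5],
    [[0,0,0],[0,0,5],0.5],
    [[0,0,0],[0,0,5],0.5],
    [[0,0,0],[0,0,5],0.5],
  ],
)

```text
t: 38.25
tool_pos: [0.6127, -0.0408, 0.0396]
tcp_rot: [-3.139, -0.0, 1.54]
contact_force: [0.9, 0.2, -1.5]
opening: 0.0515
```

Run:
```python
from h import *
for i in range(4): st();p=grab("wrist","w31")
go(.6152,-.041,.007,88.15)
```

```text
38.25 [ 0.6127 -0.0408  0.0396] [-3.1391 -0.0002  1.54  ] [ 0.9248  0.167  -1.5307] 0.0515
38.3 [ 0.6136 -0.0409  0.0405] [-3.141  -0.0001  1.54  ] [ 0.2416  0.0087 -0.7556] 0.0515
38.35 [ 0.6142 -0.041   0.0411] [ 3.1409 -0.      1.54  ] [ 0.6842 -0.0831 -1.7099] 0.0516
38.4 [ 0.6145 -0.0411  0.0414] [3.1403 0.     1.5399] [-0.3682  0.2297 -1.4377] 0.0514
at [ 0.6146 -0.0412  0.0415] [179.9132   0.0024  88.229 ] t 38.5
turn [0.09 0.   0.08] shift [0.02 0.06 3.45]
```

View pics/w31.png

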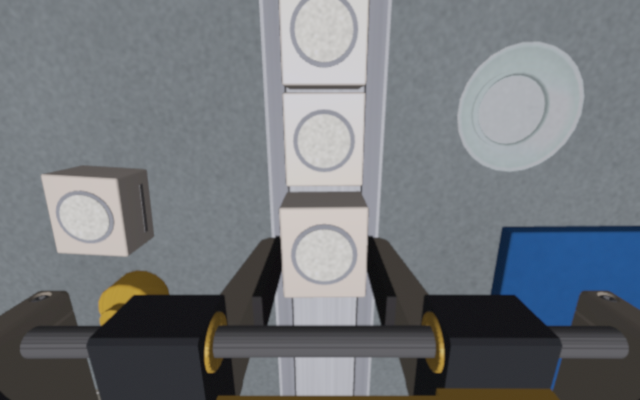

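Emit:
move_arm(
  targets=[
    [[0,0,0],[0,0.05,1.5],0.5],
    [[0,0,0],[0,0.05,2.7],0.5],
    [[0,0,0],[0,0.05,3.3],0.5],
    [[0,0,0],[0,0.05,3.4],0.5],
    [[0,0,0],[0,0.05,3.4],0.5],
  ],
)

```text
t: 38.95
tool_pos: [0.6133, -0.0412, 0.0064]
tcp_rot: [-3.139, -0.0, 1.54]
contact_force: [-5.6, 0.3, 9.5]
opening: 0.0517
```

Emit:
move_arm(
  targets=[
    [[0,0,0],[0,0,0],-0.5],
    [[0,0,0],[0,0,0],-0.5],
    [[0,0,0],[0,0,0],-0.5],
    [[0,0,0],[0,0,-2],-0.6],
    [[0,0,0],[0,0,-5],-0.8],
  ],
)

```text
t: 39.45
tool_pos: [0.6129, -0.0412, 0.0551]
tcp_rot: [-3.138, -0.0, 1.54]
contact_force: [0.6, -0.1, -0.3]
opening: 0.0794
```

Run:
```python
from h import *
st(); go(.4445,-.027,.085,85)
p=grab("wrist","w32");cass(p)
```

```text
39.45 [ 0.6129 -0.0412  0.0551] [-3.1377 -0.0002  1.5396] [ 0.6153 -0.1013 -0.2865] 0.0794
at [ 0.6129 -0.0412  0.0551] [-179.7795   -0.0093   88.2149] t 39.5
turn [-0.22 -0.    3.21] shift [  0.9  -16.89  -2.92]
cass x 0.6141 y -0.0433 yaw -1.5 iou 0.95 p 0.93 
cass x 0.4446 y -0.0252 yaw -4.3 iou 0.97 p 0.63 
cass x 0.6171 y 0.0237 yaw -1.8 iou 0.96 p 0.82 
cass x 0.6192 y 0.0879 yaw -1.0 iou 0.98 p 0.56 edge
```

View pics/w32.png

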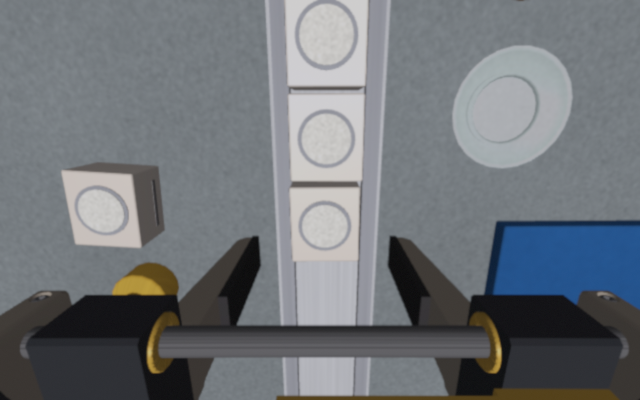

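Emit:
move_arm(
  targets=[
    [[0,0,0],[0.5,-2,-3],-1],
    [[0,0,0],[1.3,-6,-3],-1],
    [[0,0,1],[1.3,-10.3,-3],-1],
    [[0,0,2.5],[1.3,-14.3,-3],-1],
    [[0,0,2.7],[1.3,-16.8,-3],-1],
  ],
)

```text
t: 40.05
tool_pos: [0.4434, -0.0229, 0.0856]
tcp_rot: [-3.139, 0.0, 1.492]
contact_force: [0.2, -0.3, 0.2]
opening: 0.0916
```

Emit:
move_arm(
  targets=[
    [[0,0,0],[0,0,1],-1],
    [[0,0,0],[0,0,1],-1],
    [[0,0,0],[0,0,1],-1],
  ],
)

```text
t: 40.35
tool_pos: [0.4481, -0.0232, 0.0763]
tcp_rot: [3.141, -0.0, 1.493]
contact_force: [0.0, 0.1, 0.2]
opening: 0.0919
```

Run:
```python
from h import *
st();p=grab("wrist","w33");cass(p);go(.4446,-.0252,.0,85.5)
```

```text
40.35 [ 0.4481 -0.0232  0.0763] [ 3.1412 -0.      1.4926] [0.0293 0.0556 0.1769] 0.0919
cass x 0.6188 y -0.0439 yaw -1.9 iou 0.91 p 0.77 
cass x 0.4447 y -0.0256 yaw -5.3 iou 0.97 p 0.63 
cass x 0.6222 y 0.0225 yaw -1.6 iou 0.94 p 0.67 
cass x 0.6247 y 0.0879 yaw -2.1 iou 0.94 p 0.83 edge
cass x 0.6325 y 0.1525 yaw -89.0 iou 0.73 p 0.77 edge
at [ 0.4482 -0.0232  0.0765] [179.9742  -0.0019  85.5174] t 40.5
turn [ 0.03 -0.    0.02] shift [-0.23 -0.35  7.65]
```

View pics/w33.png

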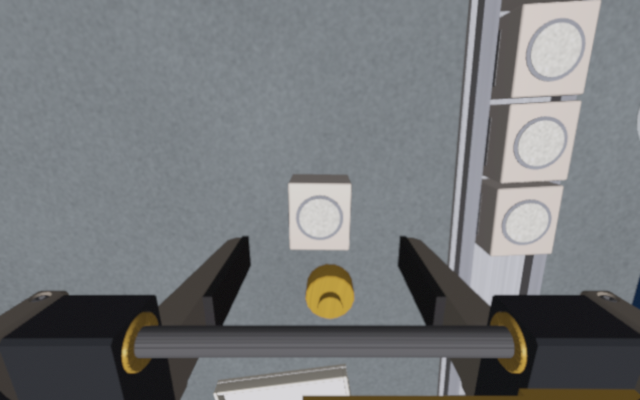

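Emit:
move_arm(
  targets=[
    [[0,0,0],[-0.2,-0.3,3],-1],
    [[0,0,0],[-0.2,-0.3,6],-1],
    [[0,0,0],[-0.2,-0.3,7.6],-1],
    [[0,0,0],[-0.2,-0.3,7.6],0.5],
    [[0,0,0],[-0.2,-0.3,7.6],0.5],
  ],
)

```text
t: 40.95
tool_pos: [0.4444, -0.0249, 0.0006]
tcp_rot: [-3.141, -0.0, 1.493]
contact_force: [0.8, -0.5, 1.4]
opening: 0.078
```

Emit:
move_arm(
  targets=[
    [[0,0,0],[0,0,0],0.5],
    [[0,0,0],[0,0,0],0.5],
    [[0,0,0],[0,0,0],0.5],
    [[0,0,0],[0,0,0],0.5],
    [[0,0,0],[0,0,0],0.5],
  ],
)

```text
t: 41.45
tool_pos: [0.4444, -0.0249, 0.0012]
tcp_rot: [3.14, -0.0, 1.493]
contact_force: [-1.5, 0.5, 7.0]
opening: 0.0514
```

Emit:
move_arm(
  targets=[
    [[0,0,0],[0,0,-2],0.5],
    [[0,0,0],[0,0,-6],0.5],
    [[0,0,0],[0,0,-9],0.5],
    [[0,0,0],[0,0,-9],0.5],
  ],
)

```text
t: 41.85
tool_pos: [0.4465, -0.025, 0.094]
tcp_rot: [3.135, -0.0, 1.493]
contact_force: [0.8, -0.1, -1.5]
opening: 0.0518
```

Run:
```python
from h import *
st();go(.6130,-.107,.08,88.15)
```

```text
41.85 [ 0.4465 -0.025   0.094 ] [ 3.1351 -0.0001  1.4926] [ 0.7994 -0.1424 -1.4527] 0.0518
at [ 0.4465 -0.025   0.094 ] [179.6287  -0.0069  85.5169] t 41.9
turn [ 0.37  0.   -2.63] shift [-6.87 17.23  1.51]
```

Emit:
move_arm(
  targets=[
    [[0,0,0],[-1,3,0],0.5],
    [[0,0,-1],[-2.5,7,0],0.5],
    [[0,0,-2],[-4,11,0],0.5],
    [[0,0,-2.6],[-5.6,14.8,0],0.5],
    [[0,0,-2.6],[-6.7,17.3,0],0.5],
  ],
)

```text
t: 42.35
tool_pos: [0.6128, -0.1064, 0.0891]
tcp_rot: [-3.141, 0.0, 1.538]
contact_force: [0.5, -0.1, -1.9]
opening: 0.0515
```

Emit:
move_arm(
  targets=[
    [[0,0,0],[0,0,1],0.5],
    [[0,0,0],[0,0,3],0.5],
    [[0,0,0],[0,0,5],0.5],
    [[0,0,0],[0,0,5],0.5],
    [[0,0,0],[0,0,5],0.5],
  ],
)

```text
t: 42.85
tool_pos: [0.6097, -0.1047, 0.0396]
tcp_rot: [-3.139, -0.0, 1.538]
contact_force: [-0.1, 0.5, -1.2]
opening: 0.0514
```

Run:
```python
from h import *
for i in range(4): st();p=grab("wrist","w34")
go(.6130,-.107,.007,88.15)
```

```text
42.85 [ 0.6097 -0.1047  0.0396] [-3.1392 -0.0004  1.5381] [-0.1205  0.4931 -1.1869] 0.0514
42.9 [ 0.6106 -0.1049  0.0405] [-3.141  -0.0001  1.538 ] [-0.0029  0.5572 -0.7153] 0.0519
42.95 [ 0.6112 -0.105   0.0411] [3.141  0.0001 1.5381] [ 0.2277 -0.5892 -2.3445] 0.0517
43.0 [ 0.6115 -0.1051  0.0414] [3.1404 0.0001 1.538 ] [ 0.5489 -0.1468 -1.2115] 0.0514
at [ 0.6116 -0.1052  0.0415] [179.9165   0.0106  88.1209] t 43.0
turn [ 0.08  0.01 -0.03] shift [-0.18  0.14  3.45]
```

View pics/w34.png

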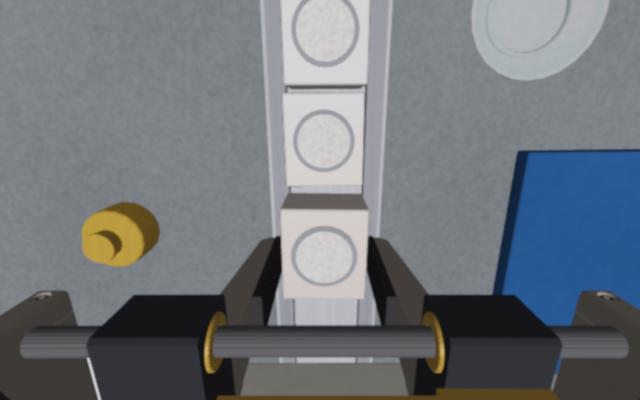

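Emit:
move_arm(
  targets=[
    [[0,0,0],[-0.15,0.1,1.5],0.5],
    [[0,0,0],[-0.15,0.12,2.7],0.5],
    [[0,0,0],[-0.15,0.12,3.3],0.5],
    [[0,0,0],[-0.15,0.12,3.4],0.5],
    [[0,0,0],[-0.15,0.12,3.4],0.5],
  ],
)

```text
t: 43.55
tool_pos: [0.6111, -0.1067, 0.0064]
tcp_rot: [-3.139, -0.0, 1.538]
contact_force: [-4.9, 1.1, 7.9]
opening: 0.0513
```

Emit:
move_arm(
  targets=[
    [[0,0,0],[0,0,0],-0.5],
    [[0,0,0],[0,0,0],-0.5],
    [[0,0,0],[0,0,0],-0.5],
    [[0,0,0],[0,0,-2],-0.6],
    [[0,0,0],[0,0,-5],-0.6],
  ],
)

```text
t: 44.05
tool_pos: [0.6106, -0.1064, 0.0551]
tcp_rot: [-3.138, -0.001, 1.538]
contact_force: [0.9, -0.6, 0.4]
opening: 0.0738
```

Run:
```python
from h import *
st(); p=grab("wrist","w35");s=grab("side","s35");go(.6244,.2447,.10,88.15)
```

```text
44.05 [ 0.6106 -0.1064  0.0551] [-3.1377 -0.0005  1.538 ] [ 0.8704 -0.5524  0.3801] 0.0738
at [ 0.6149 -0.1072  0.0598] [179.6824   0.0438  88.1125] t 44.1
turn [ 0.32  0.04 -0.04] shift [35.2  -0.19 -4.04]
```

View pics/w35.png

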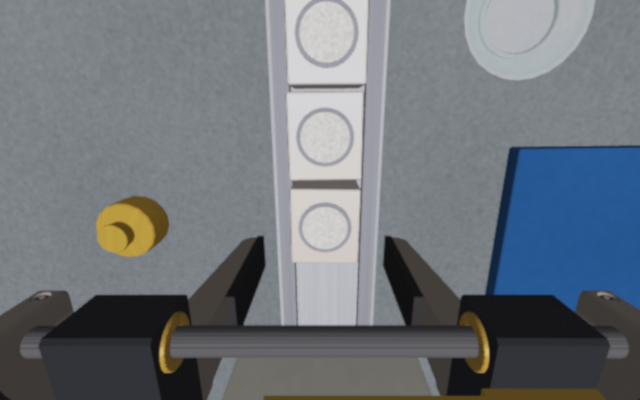

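View pics/s35.png

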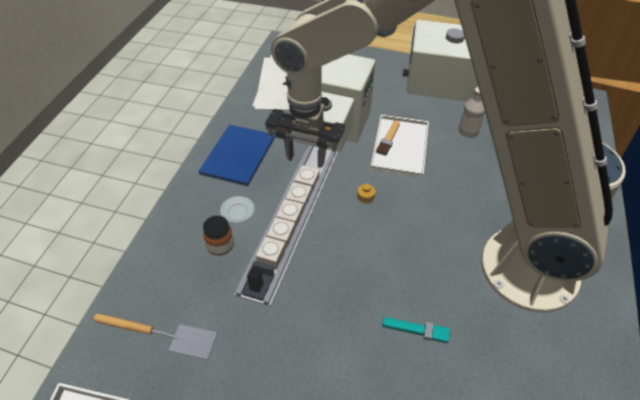

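Run:
```python
from h import *
s=grab("side");crop(s,(360,100,80,85),7,"s36c");q=grab("scene");crop(q,(200,120,120,80),6,"sc36c")
crop(s,(220,140,120,170),4,"s36d")
```

```text
(no output)
```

View pics/s36c.png

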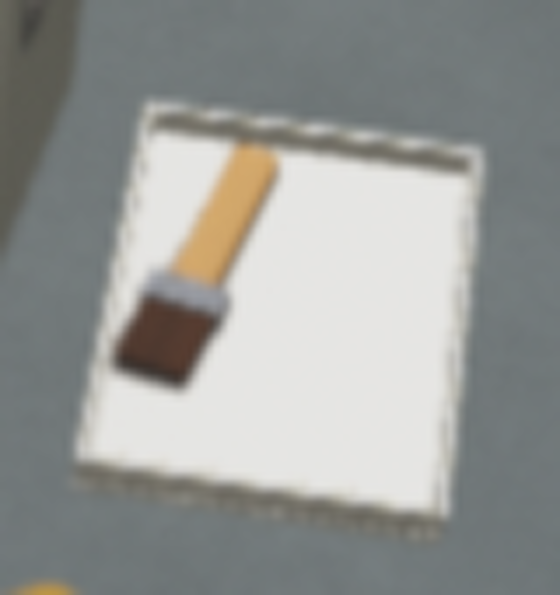

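View pics/sc36c.png

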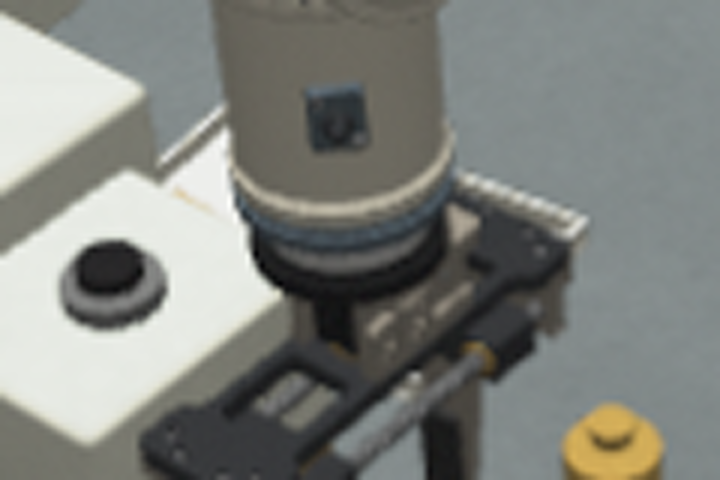

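View pics/s36d.png

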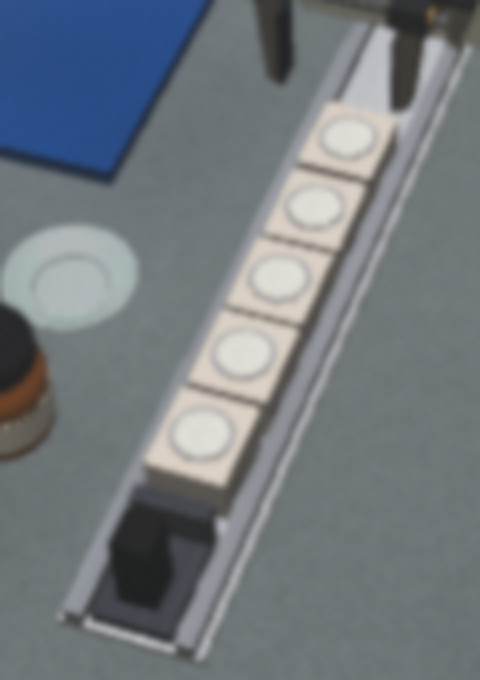

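Emit:
move_arm(
  targets=[
    [[0,0,0],[3,0,-3],-0.4],
    [[0,0,0],[7.5,0,-4],-0.4],
    [[0,0,0],[12,0,-5],-0.4],
    [[0,0,0],[16.5,0,-5],-0.4],
    [[0,0,0],[21,0,-5],-0.4],
  ],
)

```text
t: 44.75
tool_pos: [0.6184, 0.1048, 0.1055]
tcp_rot: [-3.141, 0.0, 1.538]
contact_force: [0.5, -0.3, -0.4]
opening: 0.0645
```

Emit:
move_arm(
  targets=[
    [[0,0,0],[4,0,0],-0.4],
    [[0,0,0],[8,0,0],-0.4],
    [[0,0,0],[12,0,0],-0.4],
    [[0,0,0],[14,0,0],-0.4],
    [[0,0,0],[14,0,0],-0.4],
  ],
)

```text
t: 45.25
tool_pos: [0.623, 0.2452, 0.1052]
tcp_rot: [-3.14, 0.0, 1.541]
contact_force: [0.1, 0.2, 0.7]
opening: 0.064
```

Run:
```python
from h import *
st(); p=grab("wrist","w37");st();p=grab("wrist","w37");go(.6244,.2447,.033,88.15)
```

```text
45.25 [0.623  0.2452 0.1052] [-3.1403  0.0003  1.5407] [0.1107 0.1821 0.717 ] 0.064
45.3 [0.623  0.2434 0.1053] [-3.1401  0.001   1.5399] [ 0.0946 -1.372  -0.2901] 0.0644
at [0.6231 0.2423 0.1055] [-179.9144    0.0715   88.1624] t 45.4
turn [-0.09  0.07  0.01] shift [0.26 0.13 7.25]
```

View pics/w37.png

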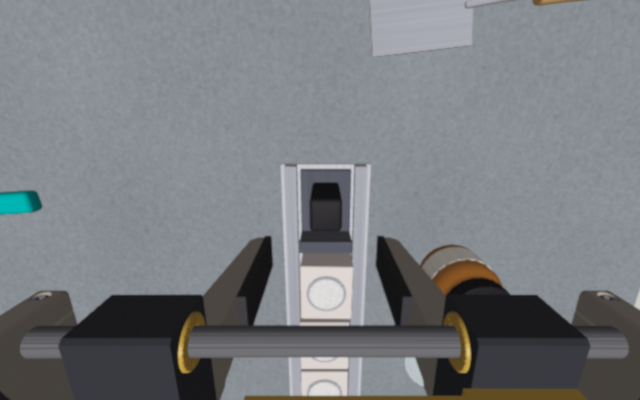

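Emit:
move_arm(
  targets=[
    [[0,0,0],[0.1,0.1,3],-0.4],
    [[0,0,0],[0.1,0.1,6],-0.4],
    [[0,0,0],[0.1,0.1,7.2],-0.4],
    [[0,0,0],[0.1,0.1,7.2],0.9],
    [[0,0,0],[0.1,0.1,7.2],0.9],
  ],
)

```text
t: 45.85
tool_pos: [0.6254, 0.2433, 0.0353]
tcp_rot: [3.141, -0.0, 1.537]
contact_force: [-0.2, 0.5, 0.4]
opening: 0.0504
```

Emit:
move_arm(
  targets=[
    [[0,0,0],[0,0,0],0.9],
    [[0,0,0],[0,0,0],0.9],
    [[0,0,0],[0,0,0],0.9],
    [[0,0,0],[0,0,0],0.9],
    [[0,0,0],[0,0,0],0.9],
  ],
)

```text
t: 46.35
tool_pos: [0.6243, 0.2443, 0.0355]
tcp_rot: [-3.141, -0.0, 1.538]
contact_force: [-4.0, 0.2, 5.1]
opening: 0.0258
```

Run:
```python
from h import *
st(); p=grab("wrist","w38");st()
```

```text
46.35 [0.6243 0.2443 0.0355] [-3.141  -0.0002  1.538 ] [-4.0177  0.2237  5.1317] 0.0258
46.4 [0.6243 0.2443 0.0355] [-3.141  -0.0001  1.538 ] [-3.14   -0.9296  6.6729] 0.0257
```

View pics/w38.png

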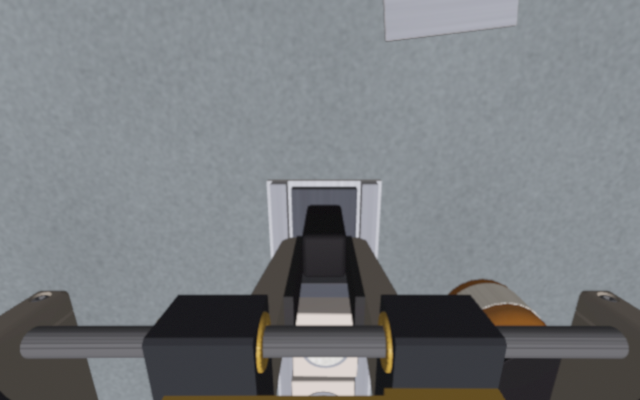

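Emit:
move_arm(
  targets=[
    [[0,0,0],[-0.5,-0.1,0],0.9],
    [[0,0,0],[-1.5,-0.1,0],0.9],
    [[0,0,0],[-2.5,-0.1,0],0.9],
    [[0,0,0],[-4,-0.1,0],0.9],
    [[0,0,0],[-5.5,-0.1,0],0.9],
  ],
)

```text
t: 46.9
tool_pos: [0.6226, 0.1898, 0.0355]
tcp_rot: [3.14, -0.002, 1.538]
contact_force: [-0.1, 7.1, 4.3]
opening: 0.0259
```

Emit:
move_arm(
  targets=[
    [[0,0,0],[-2,0,0],0.9],
    [[0,0,0],[-4,0,0],0.9],
    [[0,0,0],[-6,0,0],0.9],
    [[0,0,0],[-7.5,0,0],0.9],
    [[0,0,0],[-8.5,0,0],0.9],
  ],
)

```text
t: 47.4
tool_pos: [0.6199, 0.1039, 0.0355]
tcp_rot: [3.14, -0.002, 1.537]
contact_force: [-0.6, 7.1, 5.5]
opening: 0.0256
```

Run:
```python
from h import *
st(); p=grab("wrist","w39");st();s=grab("side","s39");st();crop(s,(220,120,140,170),4,"s39c")
```

```text
47.4 [0.6199 0.1039 0.0355] [ 3.1398 -0.0018  1.5368] [-0.5901  7.055   5.52  ] 0.0256
47.45 [0.6198 0.1024 0.0355] [ 3.1399 -0.0006  1.537 ] [-0.3098  0.8381  7.2395] 0.0255
47.5 [0.6198 0.1026 0.0355] [3.14   0.0001 1.537 ] [ 0.5174 -1.457   6.4775] 0.0255
```

View pics/s39c.png

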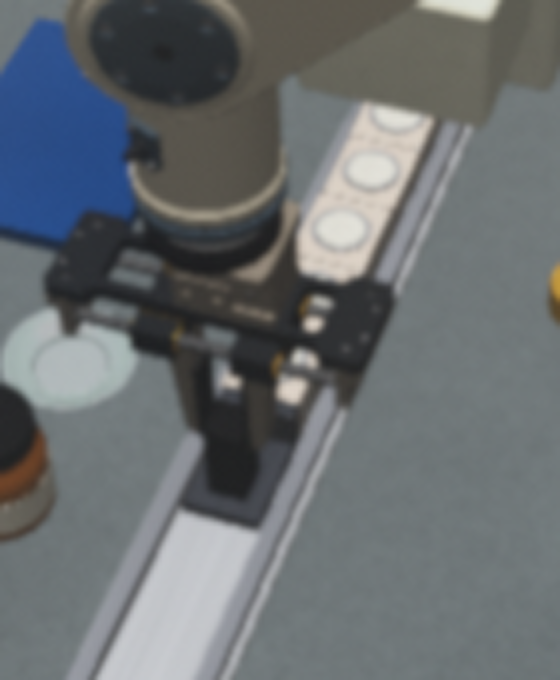

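View pics/w39.png

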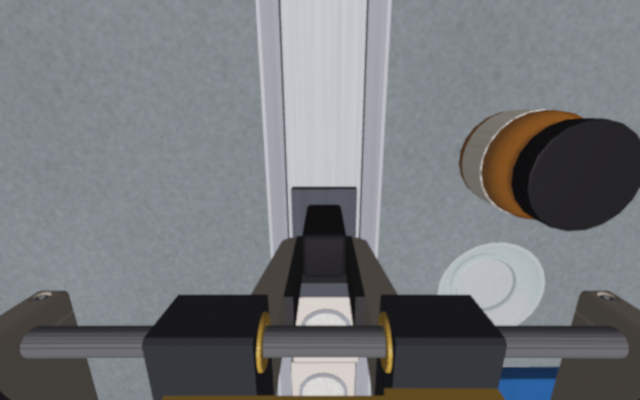

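Emit:
move_arm(
  targets=[
    [[0,0,0],[-0.5,0,0],0.9],
    [[0,0,0],[-1,0,0],0.9],
    [[0,0,0],[-1.5,0,0],0.9],
    [[0,0,0],[-2,0,0],0.9],
    [[0,0,0],[-2.5,0,0],0.9],
  ],
)

```text
t: 48.0
tool_pos: [0.6191, 0.0799, 0.0355]
tcp_rot: [3.14, -0.002, 1.537]
contact_force: [-0.3, 8.3, 6.1]
opening: 0.0257
```

Emit:
move_arm(
  targets=[
    [[0,0,0],[-0.4,0,0],0.9],
    [[0,0,0],[-0.7,0,0],0.9],
    [[0,0,0],[-1.0,0,0],0.9],
  ],
)

```text
t: 48.3
tool_pos: [0.6188, 0.0699, 0.0355]
tcp_rot: [3.14, -0.002, 1.537]
contact_force: [-1.3, 7.0, 4.9]
opening: 0.0256
```

Emit:
move_arm(
  targets=[
    [[0,0,0],[-0.2,0,0],0.9],
    [[0,0,0],[-0.4,0,0],0.9],
  ],
)

```text
t: 48.5
tool_pos: [0.6186, 0.066, 0.0355]
tcp_rot: [3.14, -0.002, 1.537]
contact_force: [0.7, 7.4, 6.7]
opening: 0.0256
```

Emit:
move_arm(
  targets=[
    [[0,0,0],[-0.2,0,0],0.9],
    [[0,0,0],[-0.4,0,0],0.9],
  ],
)

```text
t: 48.7
tool_pos: [0.6186, 0.0631, 0.0355]
tcp_rot: [3.14, -0.004, 1.536]
contact_force: [0.1, 20.9, 5.5]
opening: 0.0257
```

Run:
```python
from h import *
st(); p=grab("wrist","w40");st()
```

```text
48.7 [0.6186 0.0631 0.0355] [ 3.1396 -0.0039  1.5365] [ 0.1144 20.9491  5.4879] 0.0257
48.75 [0.6186 0.0633 0.0355] [ 3.1396 -0.0042  1.5364] [ 0.1705 13.6786  5.4132] 0.0256
```

Emit:
move_arm(
  targets=[
    [[0,0,0],[-0.1,0,0],0.9],
    [[0,0,0],[-0.1,0,0],0.9],
    [[0,0,0],[-0.1,0,0],0.9],
  ],
)

```text
t: 49.05
tool_pos: [0.6186, 0.0632, 0.0355]
tcp_rot: [3.14, -0.005, 1.537]
contact_force: [0.2, 18.8, 4.6]
opening: 0.0255
```

Run:
```python
from h import *
st(); p=grab("side","s41");st();crop(p,(220,90,140,170),4,"s41c")
```

```text
49.05 [0.6186 0.0632 0.0355] [ 3.1396 -0.0048  1.5367] [ 0.1535 18.7636  4.5618] 0.0255
49.1 [0.6186 0.0632 0.0356] [ 3.1395 -0.0048  1.5368] [-0.3709 17.7127  5.6602] 0.0258
```

View pics/s41c.png

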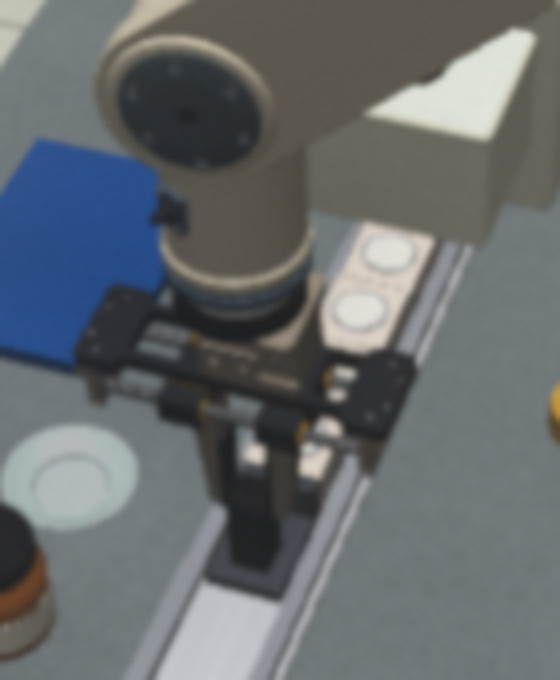

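Emit:
move_arm(
  targets=[
    [[0,0,0],[0.1,0,0],0.9],
    [[0,0,0],[0.1,0,0],0.6],
    [[0,0,0],[0.1,0,0],0.2],
    [[0,0,0],[0.1,0,0],-0.2],
    [[0,0,0],[0.1,0,0],-0.3],
  ],
)

```text
t: 49.6
tool_pos: [0.6174, 0.0605, 0.0344]
tcp_rot: [-3.141, 0.0, 1.538]
contact_force: [-1.5, 0.4, 0.4]
opening: 0.0476
```

Emit:
move_arm(
  targets=[
    [[0,0,0],[0.1,0,-3],-0.3],
    [[0,0,0],[0.1,0,-7],-0.3],
    [[0,0,0],[0.1,0,-11],-0.3],
    [[0,0,0],[0.1,0,-15],-0.3],
    [[0,0,0],[0.1,0,-18],-0.3],
  ],
)

```text
t: 50.1
tool_pos: [0.6182, 0.0617, 0.2171]
tcp_rot: [3.14, 0.0, 1.537]
contact_force: [0.4, 0.6, -0.4]
opening: 0.0598
```

Run:
```python
from h import *
st(); p=grab("wrist","w42");s=grab("side","s42");crop(s,(220,90,140,170),4,"s42c")
go(.6,-.2,.25,88.15)
```

```text
50.1 [0.6182 0.0617 0.2171] [3.1397 0.0001 1.5375] [ 0.3849  0.6016 -0.3549] 0.0598
at [0.6204 0.0619 0.2194] [179.5704  -0.0375  88.0937] t 50.2
turn [ 0.43 -0.04 -0.06] shift [-26.24  -1.14  -3.09]
```

View pics/w42.png

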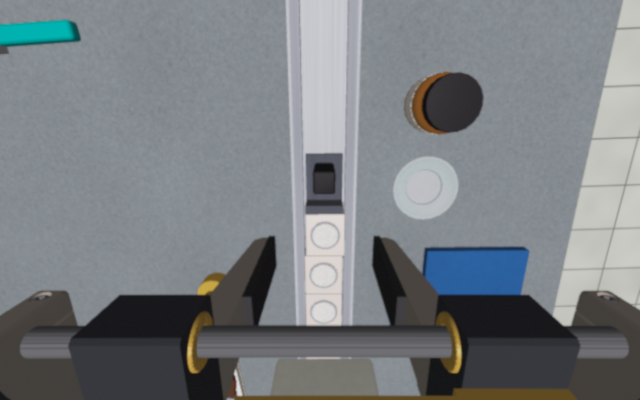

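View pics/s42c.png

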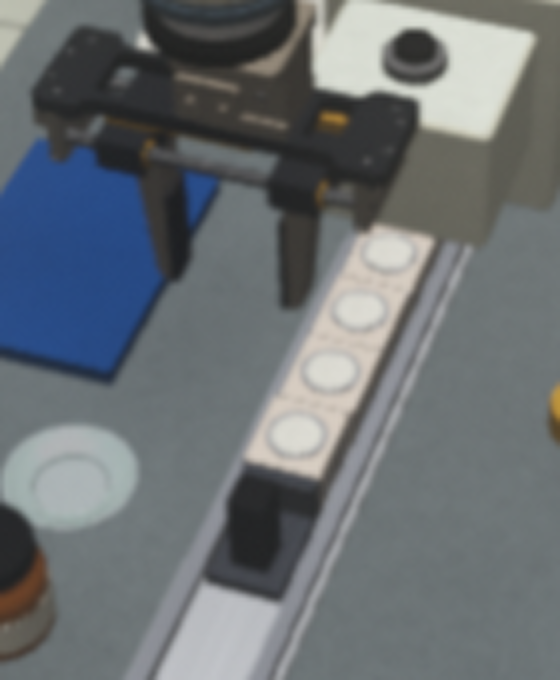

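Emit:
move_arm(
  targets=[
    [[0,0,0],[-3,0,-4],0.2],
    [[0,0,0],[-7.5,0,-7],0.5],
    [[0,0,0],[-12,0,-9],1],
    [[0,0,0],[-16.5,0,-9],1],
    [[0,0,0],[-20,0,-9],1],
  ],
)

```text
t: 50.7
tool_pos: [0.6107, -0.1407, 0.3045]
tcp_rot: [3.141, 0.001, 1.537]
contact_force: [0.3, -0.0, -1.2]
opening: 0.022
```

Emit:
move_arm(
  targets=[
    [[0,0,0],[-3,0,0],1],
    [[0,0,0],[-5,0,0],1],
    [[0,0,0],[-5,0,0],1],
    [[0,0,0],[-5,0,0],1],
    [[0,0,0],[-5,0,0],1],
  ],
)

```text
t: 51.2
tool_pos: [0.6094, -0.1868, 0.304]
tcp_rot: [-3.141, -0.001, 1.538]
contact_force: [-0.9, -0.0, 0.3]
opening: 0.0002
```

Run:
```python
from h import *
st(); p=grab("wrist","w43");s=grab("side","s43");q=grab("scene","sc43")
o=[]
for n,pp in (("w",p),("s",s),("q",q)):
    for r in cams.place_of(pp,"start_top")[:2]: print(n,r['p'],r['point'],at_z(pp,r['point'],.187))
    r=cams.place_of(pp,"start_top")
    if r: o.append((pp,r[0]['point']))
print(tri(o))
for r in cams.place_of(p,"pusher_face")+cams.place_of(p,"brush"): print(r,at_z(p,r['point'],.026))
st()
```

```text
51.2 [ 0.6094 -0.1868  0.304 ] [-3.1408 -0.0005  1.5384] [-0.93   -0.0141  0.3426] 0.0002
w 0.61 [327.2, 246.1] [ 0.612  -0.2531  0.187 ]
s 0.43 [322.4, 98.3] [ 0.611  -0.2587  0.187 ]
q 0.4 [216.8, 160.9] [ 0.604  -0.2622  0.187 ]
[ 0.6106 -0.2519  0.1938]
{'point': [324.3, 23.3], 'p': 0.61} [0.6175 0.0138 0.026 ]
{'point': [230.7, 256.9], 'p': 0.84} [ 0.4411 -0.3434  0.026 ]
51.75 [ 0.6096 -0.1876  0.3046] [3.1415 0.     1.538 ] [-0.3204 -0.795  -0.3992] 0.0002
```

View pics/w43.png

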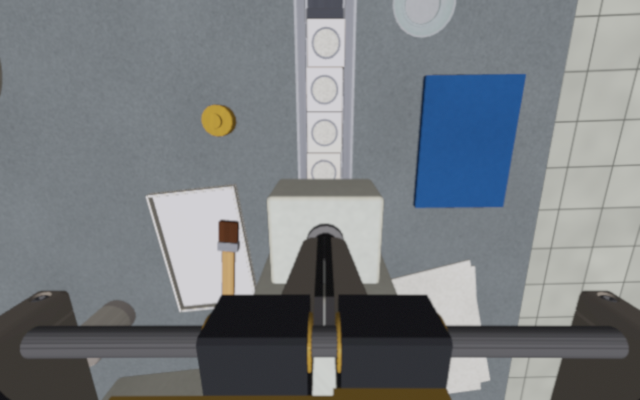

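Emit:
move_arm(
  targets=[
    [[0,0,0],[-3,0.1,2],1],
    [[0,0,0],[-6,0.2,5],1],
    [[0,0,0],[-6.5,0.25,8],1],
    [[0,0,0],[-6.5,0.25,11],1],
    [[0,0,0],[-6.5,0.25,11],1],
  ],
)

```text
t: 52.25
tool_pos: [0.6072, -0.2521, 0.1902]
tcp_rot: [-3.135, -0.003, 1.537]
contact_force: [-0.9, 0.3, 0.2]
opening: 0.0002
```

Run:
```python
from h import *
for i in range(3): st(); p=grab("wrist","w44")
s=grab("side");q=grab("scene");crop(s,(290,60,90,75),8,"s44c");crop(q,(170,110,110,90),7,"sc44c");go(.610,-.253,.175,88.15)
```

```text
52.25 [ 0.6072 -0.2521  0.1902] [-3.1347 -0.0026  1.5373] [-0.8693  0.258   0.2268] 0.0002
52.3 [ 0.6086 -0.2524  0.1929] [-3.1379 -0.0014  1.5376] [0.2934 0.0067 0.1185] 0.0003
52.35 [ 0.6099 -0.2527  0.1949] [-3.141  -0.0002  1.5379] [ 0.8664 -0.2308 -0.0948] 0.0006
at [ 0.6111 -0.253   0.1968] [179.8336   0.0627  88.1368] t 52.5
turn [ 0.17  0.06 -0.01] shift [-0.01 -0.12  2.17]
```

View pics/s44c.png

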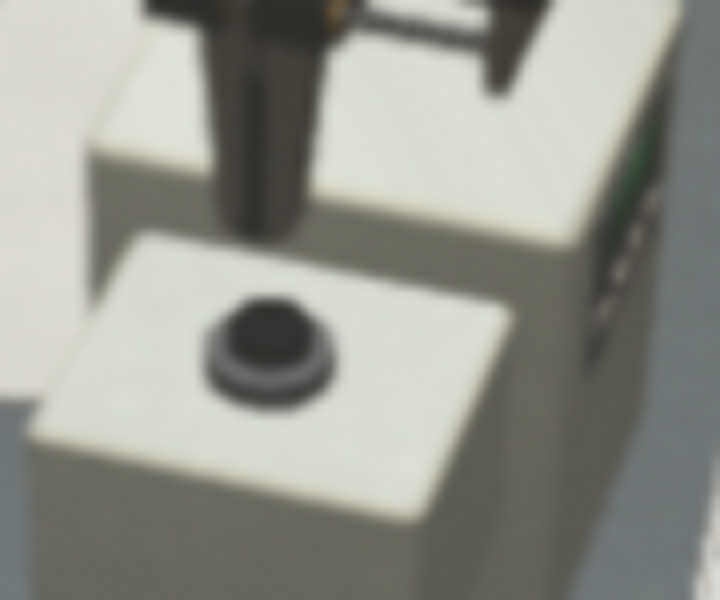

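View pics/sc44c.png

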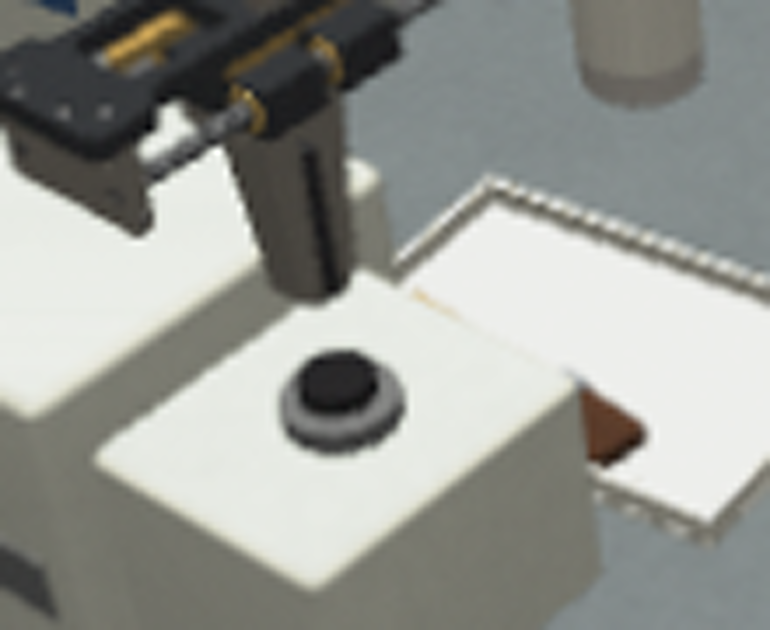

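View pics/w44.png

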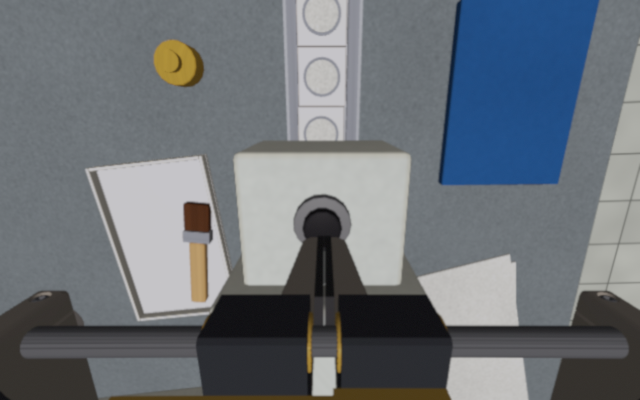

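Run:
```python
from h import *
s=grab("side");q=grab("scene");p=grab("wrist")
print("btn",at_z(s,(323.7,101.2),.187),at_z(q,(218.3,164.6),.187),tri([(s,(323.7,101.2)),(q,(218.3,164.6))]),at_z(p,(322,226),.187))
print("tip",tri([(s,(322.5,89.7)),(q,(214.3,152.1))]))
st();go(.610,-.253,.175,88.15)
```

```text
btn [ 0.6042 -0.2477  0.187 ] [ 0.6125 -0.2488  0.187 ] [ 0.6066 -0.2561  0.1797] [ 0.6107 -0.2523  0.187 ]
tip [ 0.6099 -0.2568  0.2195]
52.65 [ 0.6106 -0.2528  0.196 ] [3.1395 0.0008 1.5382] [ 0.1025  0.2287 -0.4327] 0.0004
at [ 0.6106 -0.2528  0.196 ] [179.8825   0.0448  88.133 ] t 52.6
turn [ 0.12  0.04 -0.02] shift [-0.02 -0.07  2.1 ]
```

Emit:
move_arm(
  targets=[
    [[0,0,0],[0.1,-0.2,1],1],
    [[0,0,0],[0.1,-0.2,2],1],
    [[0,0,0],[0.1,-0.2,2.3],1],
    [[0,0,0],[0.1,-0.2,2.5],1],
    [[0,0,0],[0.1,-0.2,2.5],1],
  ],
)

```text
t: 53.15
tool_pos: [0.6078, -0.2516, 0.169]
tcp_rot: [-3.141, -0.0, 1.538]
contact_force: [-0.1, 0.0, 1.0]
opening: 0.0003
```

Emit:
move_arm(
  targets=[
    [[0,0,0],[0,0,0.2],1],
    [[0,0,0],[0,0,0.4],1],
    [[0,0,0],[0,0,0.4],1],
  ],
)

```text
t: 53.45
tool_pos: [0.6079, -0.2517, 0.1654]
tcp_rot: [-3.141, -0.0, 1.538]
contact_force: [0.4, -0.4, -0.2]
opening: 0.0003
```

Emit:
move_arm(
  targets=[
    [[0,0,0],[0,0,0.2],1],
    [[0,0,0],[0,0,0.3],1],
    [[0,0,0],[0,0,0.3],1],
  ],
)

```text
t: 53.75
tool_pos: [0.6078, -0.2516, 0.1624]
tcp_rot: [-3.141, -0.0, 1.538]
contact_force: [-0.4, -0.5, 0.4]
opening: 0.0005
```

Emit:
move_arm(
  targets=[
    [[0,0,0],[0,0,0.2],1],
    [[0,0,0],[0,0,0.3],1],
    [[0,0,0],[0,0,0.3],1],
  ],
)

```text
t: 54.05
tool_pos: [0.6078, -0.2516, 0.1593]
tcp_rot: [-3.141, -0.0, 1.538]
contact_force: [-0.8, 0.3, 0.4]
opening: 0.0008
```

Emit:
move_arm(
  targets=[
    [[0,0,0],[0,0,0.2],1],
    [[0,0,0],[0,0,0.3],1],
    [[0,0,0],[0,0,0.3],1],
  ],
)

```text
t: 54.35
tool_pos: [0.6078, -0.2516, 0.1563]
tcp_rot: [-3.141, -0.0, 1.538]
contact_force: [0.4, -0.0, 1.1]
opening: 0.0007
```

Run:
```python
from h import *
s=grab("side");q=grab("scene");st();crop(s,(290,60,90,75),8,"s45c");crop(q,(170,110,110,90),7,"sc45c")
```

```text
54.45 [ 0.6079 -0.2516  0.1565] [-3.1415 -0.      1.538 ] [ 0.3069  0.0911 -0.4416] 0.0005
```

View pics/s45c.png

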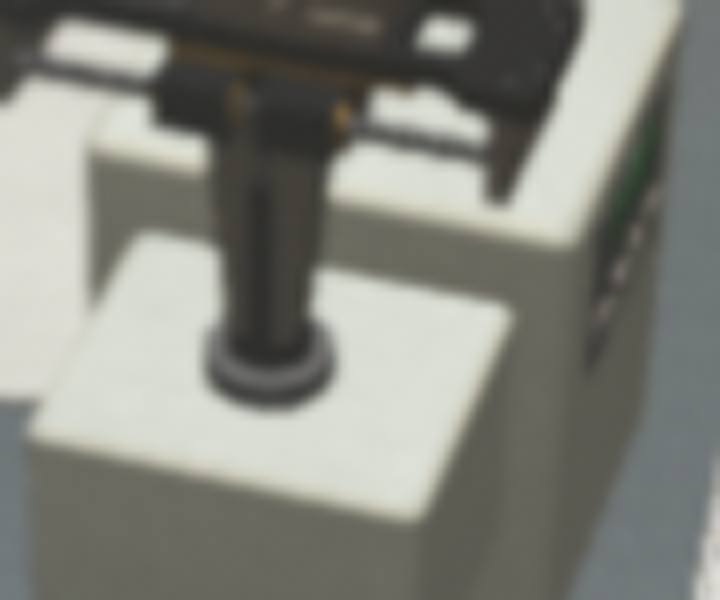

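View pics/sc45c.png

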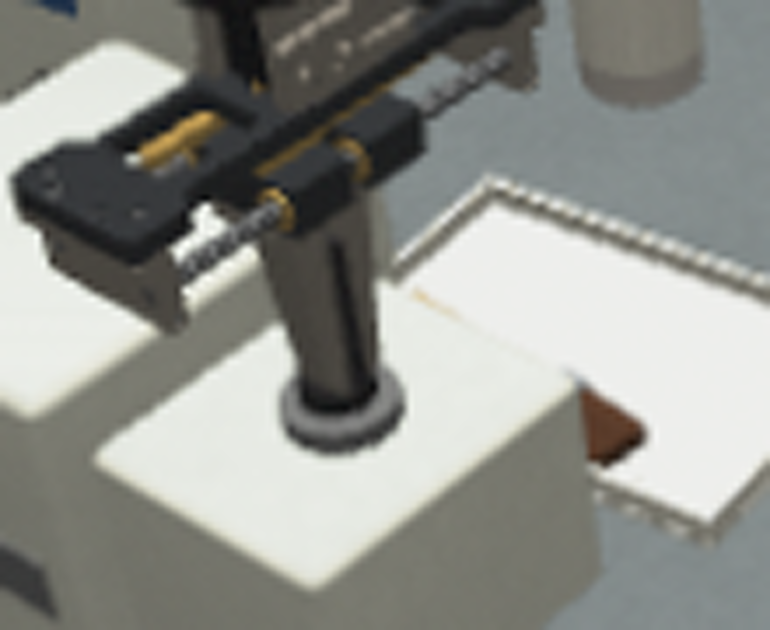

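Tips sit centred just over the button; continue down in small steps.

Emit:
move_arm(
  targets=[
    [[0,0,0],[0,0,0.2],1],
    [[0,0,0],[0,0,0.3],1],
    [[0,0,0],[0,0,0.3],1],
  ],
)

```text
t: 54.75
tool_pos: [0.6081, -0.2517, 0.1537]
tcp_rot: [3.141, 0.0, 1.538]
contact_force: [-0.5, -0.6, 2.2]
opening: 0.0005
```

Emit:
move_arm(
  targets=[
    [[0,0,0],[0,0,0.2],1],
    [[0,0,0],[0,0,0.3],1],
    [[0,0,0],[0,0,0.3],1],
  ],
)

```text
t: 55.05
tool_pos: [0.6081, -0.2518, 0.1507]
tcp_rot: [3.141, 0.0, 1.538]
contact_force: [-0.6, 0.3, 4.4]
opening: 0.0005
```

Emit:
move_arm(
  targets=[
    [[0,0,0],[0,0,0.1],1],
    [[0,0,0],[0,0,0.2],1],
    [[0,0,0],[0,0,0.2],1],
  ],
)

```text
t: 55.35
tool_pos: [0.6082, -0.2517, 0.15]
tcp_rot: [3.141, 0.0, 1.538]
contact_force: [-3.5, 1.5, 14.0]
opening: 0.0004
```

Emit:
move_arm(
  targets=[
    [[0,0,0],[0,0,0.1],1],
    [[0,0,0],[0,0,0.15],1],
    [[0,0,0],[0,0,0.15],1],
  ],
)

```text
t: 55.65
tool_pos: [0.6082, -0.2518, 0.1498]
tcp_rot: [3.14, 0.0, 1.538]
contact_force: [-7.8, 3.8, 23.3]
opening: 0.0004
```

Emit:
move_arm(
  targets=[
    [[0,0,0],[0,0,-1],1],
    [[0,0,0],[0,0,-4],1],
    [[0,0,0],[0,0,-8],1],
    [[0,0,0],[2,0,-11],1],
    [[0,0,0],[5,0,-11],1],
  ],
)

```text
t: 56.15
tool_pos: [0.6116, -0.2031, 0.2615]
tcp_rot: [3.135, 0.002, 1.536]
contact_force: [0.3, 0.9, -0.4]
opening: 0.0003
```

Emit:
move_arm(
  targets=[
    [[0,0,0],[4,-2,-1],1],
    [[0,0,0],[8,-4,-2],1],
    [[0,0,0],[11,-6,-2],1],
    [[0,0,0],[12,-6,-2],1],
    [[0,0,0],[12,-6,-2],1],
  ],
)

```text
t: 56.65
tool_pos: [0.5535, -0.0787, 0.277]
tcp_rot: [3.141, -0.0, 1.54]
contact_force: [0.5, -0.2, 0.7]
opening: 0.0006
```

Run:
```python
from h import *
st();p=grab("wrist","w46");s=grab("side","s46");q=grab("scene","sc46");st()
crop(s,(220,60,230,180),3,"s46c");crop(q,(170,110,170,150),4,"sc46c")
for r in cams.place_of(p,"pusher_face"): print(r,at_z(p,r['point'],.026))
```

```text
56.65 [ 0.5535 -0.0787  0.277 ] [ 3.1415 -0.      1.5399] [ 0.4918 -0.1512  0.7243] 0.0006
56.8 [ 0.554  -0.0807  0.2767] [-3.1413  0.0004  1.5376] [ 0.7871  0.2118 -0.112 ] 0.0009
{'point': [365.2, 102.0], 'p': 0.83} [0.6164 0.0145 0.026 ]
{'point': [370.3, 57.8], 'p': 0.61} [0.6228 0.0715 0.026 ]
{'point': [365.1, 121.1], 'p': 0.3} [ 0.6164 -0.0118  0.026 ]
{'point': [356.2, 280.3], 'p': 0.23} [ 0.6032 -0.2728  0.026 ]
```

View pics/w46.png

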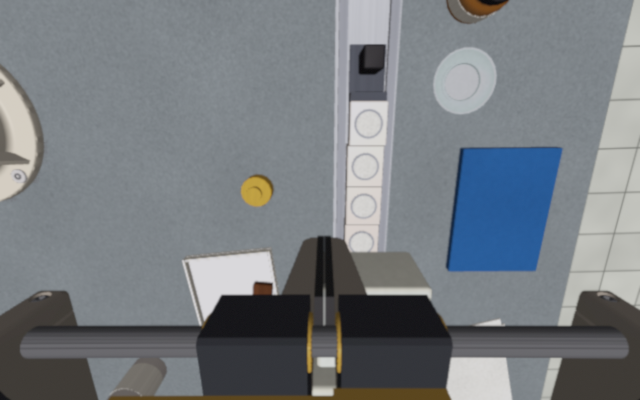

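View pics/s46c.png

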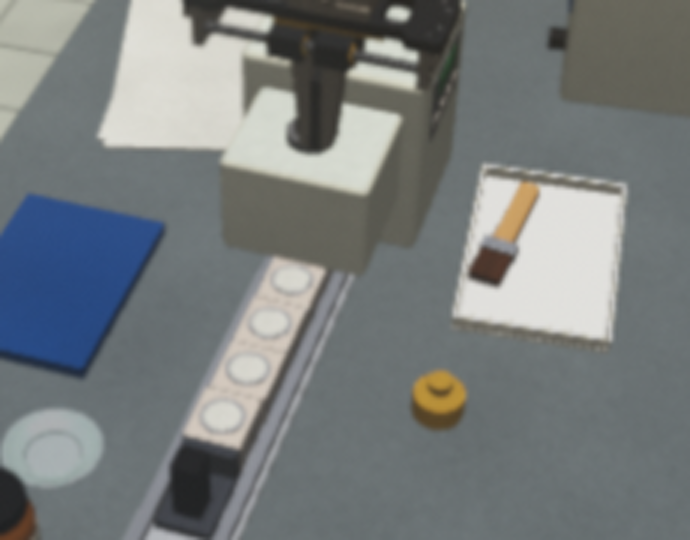

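View pics/sc46c.png

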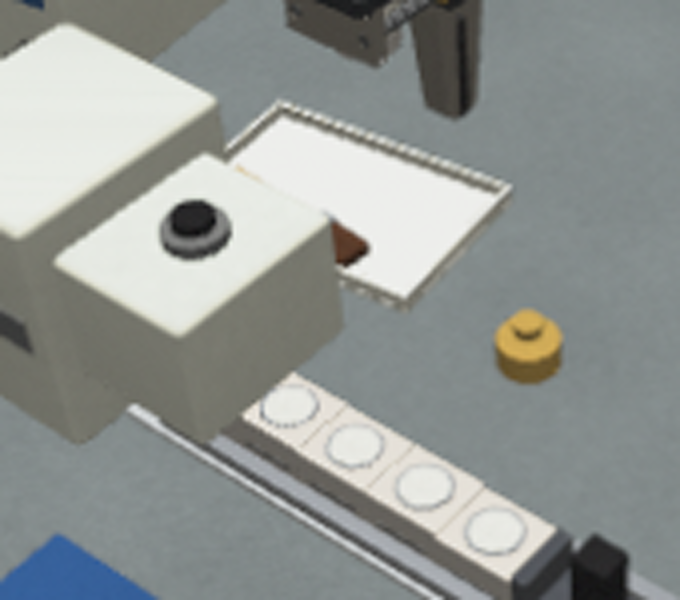

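Run:
```python
from h import *
print(order.sign_off()); st()
```

```text
the job is handed in; nothing more can be done
None
the job is handed in; nothing more can be done
```

The tester is set up and the job is handed in at about 57 s of the 210 s allowed.

**What I did**
- I put the wooden brush in the tray beside the tester.
- I drew the pusher back and loaded all five cassettes, window up.
- I pushed the row up until it stopped solid. The push force rose from about 7 N to 18–21 N and the pusher moved no further.
- I pressed the start button to its hard stop, where the force went from about 4 N to 23 N with almost no further travel. Then I let go and moved clear.

**Last checks**
- The row shows no visible gaps, and the pusher sits against the last cassette. Its face measured about 301 mm from the stop, against 300 mm expected for five cassettes. The stop's own position (y ≈ -0.287 m) was worked out from the row itself; the camera put it at -0.285 m.
- The end at the stop and the fifth cassette are hidden under the head. That they are flush rests on the force and on these lengths, not on a picture.
- The button is up again. The weight looks where it was, and I saw no sign that the other things had moved.

**What disagreed**
- The fingertips are about 20 mm or more behind the stated tool point. My first two tries at the brush closed on nothing: the first because I lifted before the fingers had shut, the second because of that offset. I allowed for the offset from then on.
- After I laid the brush down it was found shifted and turned in the tray, most likely from the announced knock. It still lies flat inside the walls, so I left it there.

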